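# Find the emptied pattern-plate tin by feel and hang it on the twin-pin stand

## Task

Two of these three closed tins still have a metal pattern plate inside and one has been emptied: without opening them, lift them and shake them to feel for weight and rattle, and find the empty one. While it is held clear of the table, rock the empty tin well over to its left and then to its right (20 degrees or more each way) to be sure that nothing slides in it, then hang it by its two holes on both pins of the blue stand, pushed home against the panel. Only the empty tin may go to the pins; the two full ones must stand upright in their old places at the end, and the other things on the table stay where they are.

Things in the scene. Friction and masses are not known exactly. Their poses are not given: they have to be found in the camera images.
- tin_a_grip (a point): closed aluminium tin, grey lid, one of three alike: box 84 (x) x 90 (y) x 47 mm high; on the lid a black grip fin 50 mm long (x), 16 mm thick (y), 47 to 85 mm above the tin's underside. Point: in the fin, centred, 70 mm above the underside; z up, +x to the tin's back, +y its left. Empty it weighs 215 to 290 g; a plate inside is a loose disc that adds 200 g and can slide.
- tin_a_ear (a point): midpoint between this tin's two hanging holes, on the outer (+x) face of the steel hanging plate at its back (90 mm wide, 4 mm thick, top 78 mm above the tin's underside): 46 mm in +x of the grip point and 6 mm lower. Holes: 13 mm round, along x, at y = +30 and -30 mm from here. Axes as the tin's.
- tin_b_grip (a point): closed aluminium tin, grey lid, one of three alike: box 84 (x) x 90 (y) x 47 mm high; on the lid a black grip fin 50 mm long (x), 16 mm thick (y), 47 to 85 mm above the tin's underside. Point: in the fin, centred, 70 mm above the underside; z up, +x to the tin's back, +y its left. Empty it weighs 215 to 290 g; a plate inside is a loose disc that adds 200 g and can slide.
- tin_b_ear (a point): midpoint between this tin's two hanging holes, on the outer (+x) face of the steel hanging plate at its back (90 mm wide, 4 mm thick, top 78 mm above the tin's underside): 46 mm in +x of the grip point and 6 mm lower. Holes: 13 mm round, along x, at y = +30 and -30 mm from here. Axes as the tin's.
- tin_c_grip (a point): closed aluminium tin, grey lid, one of three alike: box 84 (x) x 90 (y) x 47 mm high; on the lid a black grip fin 50 mm long (x), 16 mm thick (y), 47 to 85 mm above the tin's underside. Point: in the fin, centred, 70 mm above the underside; z up, +x to the tin's back, +y its left. Empty it weighs 215 to 290 g; a plate inside is a loose disc that adds 200 g and can slide.
- tin_c_ear (a point): midpoint between this tin's two hanging holes, on the outer (+x) face of the steel hanging plate at its back (90 mm wide, 4 mm thick, top 78 mm above the tin's underside): 46 mm in +x of the grip point and 6 mm lower. Holes: 13 mm round, along x, at y = +30 and -30 mm from here. Axes as the tin's.
- pins (a point): midpoint between the roots of the two steel pins, on the front face of the fixed stand's panel, 105 mm above the table; x into the panel, y to its left, z up. Pins 7 mm thick at y = +30 and -30 mm, sticking out to -x and rising: axis at z = 0 at the panel, z = +10.5 mm at the tip 36 mm out (39 with round end). A tin hung home has its ear point about 3 mm below here, within 10 mm.
- stand: the fixed twin-pin stand: blue upright panel 130 mm wide (y), 124 mm high, 12 mm thick, on a dark base 170 mm wide (y), 12 mm high, reaching 38 mm in front (-x) of the panel. Origin on the table under the middle of the panel's front face; axes as the pins point.
- marker: red marker, 132 mm long, 17 mm high, bystander; origin under its middle
- scraper: bench scraper with wooden grip, 79 x 152 x 19 mm, bystander; origin under its middle
- brush: pastry brush, 197 mm long, 13 mm high, bystander; origin under its middle
- stamp: black self-inking stamp, 36 x 62 x 97 mm, bystander; origin under its middle
Things that resemble listed ones, but are neither listed nor needed, are in the scene too. What is shaped like the part that bears tin_b_grip but pink is not meant.

How it is judged:
By the outcome, as a careful person would: the job done as asked, in the order asked, and still so for the second after the job is handed in, with the robot touching nothing.
It also fails if it takes over 72 s, if anything falls off the work surface, if the arm or the gripper's body presses on something with over 40 N, if the wrist force passes 120 N, or if a joint passes its speed limit or range.

## Robot

A 6-joint arm with a two-finger parallel gripper is mounted at the origin on the work surface; the furniture and walls round the work are solid. World frame = base frame: x ahead of the robot, y to its left, z up, the work surface at z = 0. Lengths are in m, angles in degrees, forces in N, time in s.
With the tool pointing down it reaches from about 0.35 to 0.775 m from the base axis. Payload 7.3 kg.
Tool frame: the origin (TCP) lies at the very end of the fingers, on their centre line; the grasp point (between the pads) lies 19 mm behind it (robot.grip_point_offset is the z of the grasp point in the tool frame, in m); z points along the fingers, x is the direction in which the jaws open and shut, and the axes are right-handed (so a half turn about z gives the same grasp; the last joint's range is limited). The gripper opens to 92 mm and grips with 3 to 60 N. Pads are 19 mm wide; open, the fingers measure 130 mm over their backs; the gripper's body (75 mm by 190 mm) begins 47 mm behind the grasp point.
Start: joints at [-82.85, 19.595, 87.324, -0, 73.075, -8.365], TCP at [0.14, -0.506, 0.227] pointing down, gripper open.
Joint ranges: [-145.02, 145.02], [-44.19, 115.74], [2.07, 154.8], [-57.11, 237.11], [16.16, 152.29], [-177.93, 177.93]. Speed limits (degrees/s): [147.25, 147.25, 180, 180, 180, 180].

## Interface

Orientations are given as [roll, pitch, yaw] about the fixed x, y, z axes, in that order (R = Rz(yaw) Ry(pitch) Rx(roll)).
In Python, from bench import readout, imaging, robot gives the robot as it stands. The module is installed in compiled form; this text tells all that it offers.
- The arm moves only by the tool drive_tool, never from a script. Its argument "steps" is one flat list of numbers, 5 for each row, row after row: the opening, from -1 (shut) to 1 (fully open), then the shift along the tool's x, y, z in cm, then the turn about the tool's z in rad. A call has 1 to 12 rows; each row is the pose to reach, as a shift and turn from the pose commanded when the call began, along the tool's axes at that moment; what a row does not reach only later rows make up. A row lasts 1/10 s, in which the tool goes at most 50 mm and 8.59 degrees, less where a joint would pass 70% of its speed; a pose out of reach is approached as far as the arm can. A call with a gripper value outside its range is refused whole. The fingers move at their own pace and stop on an object; "force" is the grip in N (left out, the last holds). Time passes only in rows, so rows that repeat a pose let the fingers close. It gives the time, the measured TCP pose, the force and the opening at its end, in the units of the state.
- readout.observe(): the state, without advancing time (a new reading comes with each control period).
- imaging.snapshot(name): name is "scene" or "top" or "wrist"; returns the picture (420x560x3 uint8, blue, green, red); there is no depth.
- imaging.camera_info(name): a dict with "K" (3x3 intrinsics, pixels), "rvec" (rotation vector, rad) and "tvec" (3), from world to camera coordinates, as OpenCV has them; the wrist camera has in their place "hand_eye" (4x4, takes a point from camera to tool coordinates, whose origin is the TCP and whose axes are the tool frame's). Camera axes: x right, y down, z forward; pixel columns grow to the right and rows downward; lengths in m; the calibration is good to about 2 mm. The wrist camera is an equidistant fisheye: a pixel r from the principal point sees the ray r / f radians off the axis. A picture is of the moment at which its call begins: read the wrist's pose just before it. camera_info takes no time and is no camera call.
- robot.sign_off(): hands the job in, once; it reports no verdict.
The state is a dict: "time": time; "q": joint angles; "joint_velocities": joint speeds; "tau": joint torques, N m; "position": TCP position; "eef_rot": TCP orientation; "ft_force": force on the tool from outside, world axes, zero at the start; "moment": the same for the moment, N m; "grip_width": finger opening in m.
Only numpy, scipy, OpenCV 4.12 (cv2) and the standard library are available. Lean on these libraries where they do the work, as an engineer would, in place of code of your own. Each camera call takes 0.05 s, during which the arm holds its last target.

## Working session

There is one attempt and no reset: what is moved stays moved. The work goes in short steps, Python scripts to look and compute and a tool call to move; the robot and the scene stay as the last step left them, time stands still between calls to the robot, and variables do not carry over. Pictures are saved under pics/ and viewed, and the job is handed in when it is done.

Besides the shell and the picture viewer there is one more tool, called after "Request:" by a JSON object that holds its "api" and its "payload". drive_tool: Moves the arm, as the interface text tells. Its arguments: {"type":"object","properties":{"steps":{"type":"array"},"force":{"type":"number"}},"required":["steps"]}

```bash
mkdir -p pics; python3 - <<'E'
from bench import readout, imaging, robot
import cv2
print(readout.observe()); print(robot.grip_point_offset)
for n in ("scene","top","wrist"):
    cv2.imwrite(f"pics/{n}0.png",imaging.snapshot(n)); print(n,imaging.camera_info(n))
E
```

```text
{'time': 0.0, 'q': array([-8.28510435e+01,  1.96355724e+01,  8.73753731e+01, -1.60491284e-03,
        7.30743835e+01, -8.36508503e+00]), 'joint_velocities': array([-0.12123974,  0.02095924, -0.04921018,  0.07553125, -0.03277794,
        0.06228837]), 'tau': array([ 3.24854584e-03, -4.31232798e+01, -2.44221890e+01,  7.20433728e-02,
        5.57705818e-02, -1.08338377e-04]), 'position': array([ 0.14038883, -0.50547449,  0.2260641 ]), 'eef_rot': array([-1.79989105e+02,  8.46444332e-02, -7.44854821e+01]), 'ft_force': array([ 0.54007043, -0.50213659, -0.18626805]), 'moment': array([0.00473266, 0.01111467, 0.02155902]), 'grip_width': 0.09169162787292214}
-0.0188
scene {'K': array([[379.50984902,   0.        , 287.47941921],
       [  0.        , 379.50984902, 207.5273845 ],
       [  0.        ,   0.        ,   1.        ]]), 'rvec': array([ 0.57900926, -2.3903935 ,  1.54614808]), 'tvec': array([0.3591567 , 0.1386141 , 0.99712688])}
top {'K': array([[505.84116301,   0.        , 281.24079623],
       [  0.        , 505.84116301, 220.83966342],
       [  0.        ,   0.        ,   1.        ]]), 'rvec': array([ 2.18748546, -2.20418843,  0.07567991]), 'tvec': array([0.0374395 , 0.38744421, 1.73563846])}
wrist {'K': array([[325.1922621 ,   0.        , 286.04425225],
       [  0.        , 325.1922621 , 212.11055966],
       [  0.        ,   0.        ,   1.        ]]), 'hand_eye': array([[ 9.99999143e-01,  9.21165998e-04,  9.30135013e-04,
         1.10167656e-03],
       [-1.14985927e-03,  9.57701752e-01,  2.87760374e-01,
        -7.70703873e-02],
       [-6.25716859e-04, -2.87761197e-01,  9.57701990e-01,
        -1.57471872e-01],
       [ 0.00000000e+00,  0.00000000e+00,  0.00000000e+00,
         1.00000000e+00]])}
```

View pics/scene0.png

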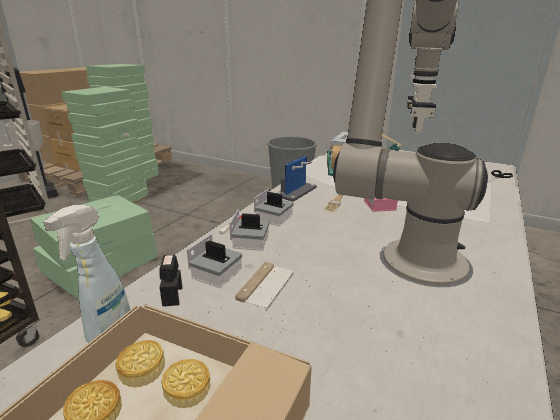

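View pics/top0.png

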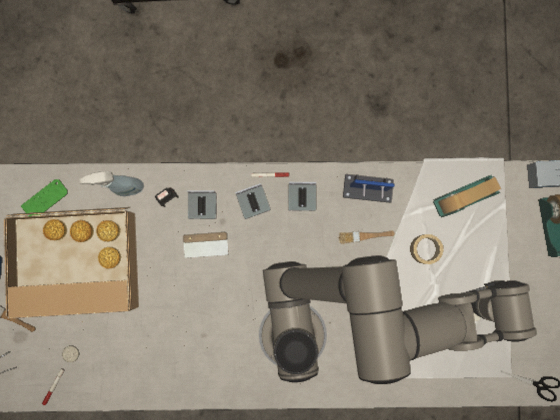

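View pics/wrist0.png

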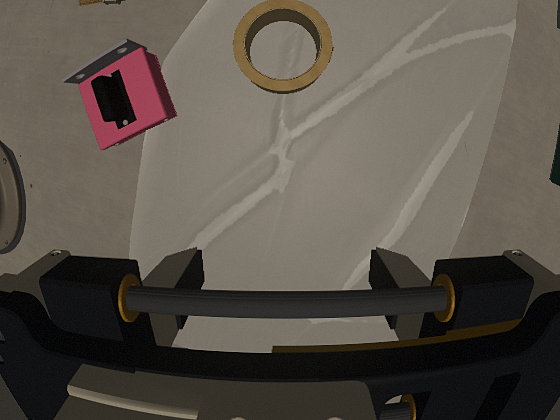

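The top view shows three grey-lidded tins at (202,205), (253,201) and (302,196), and the blue stand at (369,187). A pink decoy tin shows in the wrist view at (125,100), so it is not meant. I'll localise the tins coarsely from the top view next.

```bash
cat > h.py <<'E'
import numpy as np, cv2
from scipy.spatial.transform import Rotation as R
from scipy.optimize import least_squares
from bench import readout, imaging, robot
def ray(name,uv,pose=None):
    ci=imaging.camera_info(name); K=ci["K"]
    if name!="wrist":
        Rm,_=cv2.Rodrigues(ci["rvec"]); d=Rm.T@np.linalg.inv(K)@np.array([*uv,1.]); return -Rm.T@ci["tvec"],d
    x=(uv[0]-K[0,2])/K[0,0]; y=(uv[1]-K[1,2])/K[1,1]; r=np.hypot(x,y)
    d=np.array([np.sin(r)*x/max(r,1e-9),np.sin(r)*y/max(r,1e-9),np.cos(r)])
    T=tool(pose)@ci["hand_eye"]; return T[:3,3],T[:3,:3]@d
def tool(pose):
    T=np.eye(4);T[:3,3]=pose[0];T[:3,:3]=R.from_euler("xyz",pose[1],degrees=True).as_matrix();return T
def unproj(name,uv,z,pose=None):
    o,d=ray(name,uv,pose); return o+d*(z-o[2])/d[2]
def proj(name,P,pose=None):
    ci=imaging.camera_info(name); K=ci["K"]; P=np.atleast_2d(P)
    if name!="wrist": return cv2.projectPoints(P,ci["rvec"],ci["tvec"],K,None)[0][:,0]
    T=np.linalg.inv(tool(pose)@ci["hand_eye"]); c=P@T[:3,:3].T+T[:3,3]
    r=np.hypot(c[:,0],c[:,1]);th=np.arctan2(r,c[:,2]); s=th/np.maximum(r,1e-9)
    return np.c_[K[0,0]*c[:,0]*s+K[0,2],K[1,1]*c[:,1]*s+K[1,2]]
def shot(name,fn,crop=None,k=1):
    s=readout.observe(); im=imaging.snapshot(name); np.savez(f"pics/{fn}.npz",p=s["position"],r=s["eef_rot"]); cv2.imwrite(f"pics/{fn}_raw.png",im)
    if crop: im=im[crop[1]:crop[3],crop[0]:crop[2]]
    cv2.imwrite(f"pics/{fn}.png",cv2.resize(im,None,fx=k,fy=k,interpolation=cv2.INTER_CUBIC)); 
    print("t",s["time"],"pos",s["position"].round(4),"rot",s["eef_rot"].round(2))
def lpose(fn):
    d=np.load(f"pics/{fn}.npz"); return d["p"],d["r"]
E
python3 - <<'E'
from h import *
im=cv2.imread("pics/top0.png")
cv2.imwrite("pics/topc.png",cv2.resize(im[165:265,140:410],None,fx=2.9,fy=2.9,interpolation=cv2.INTER_CUBIC))
for uv in [(202,205),(253,201),(302,196)]: print(unproj("top",uv,.06))
print(unproj("top",(369,187),.12), unproj("top",(369,187),0.0))
E
```

```text
[0.44006879 0.30068937 0.06      ]
[0.45236611 0.12942425 0.06      ]
[ 0.46812827 -0.03562079  0.06      ]
[ 0.48956038 -0.25112382  0.12      ] [ 0.50463966 -0.27333243  0.        ]
```

View pics/topc.png

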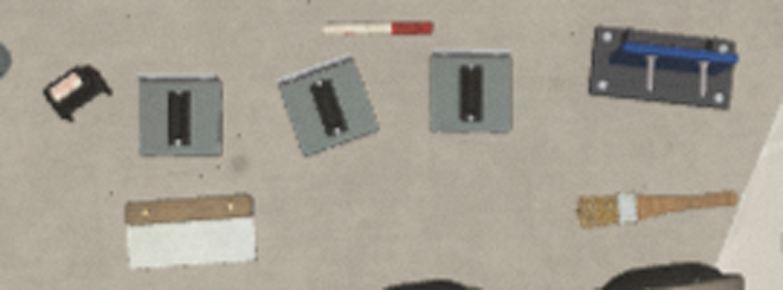

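Request:
{"api": "drive_tool", "payload": {"steps": [1,-17.2,-33.8,-2,0.27,1,-17.2,-33.8,-2,0.27,1,-17.2,-33.8,-2,0.27,1,-17.2,-33.8,-2,0.27,1,-17.2,-33.8,-2,0.27,1,-17.2,-33.8,-2,0.27,1,-17.2,-33.8,-2,0.27,1,-17.2,-33.8,-2,0.27,1,-17.2,-33.8,-2,0.27,1,-17.2,-33.8,-2,0.27]}}

```text
time: 1.15
position: [0.4201, -0.2493, 0.2464]
eef_rot: [179.9, 0.0, -89.8]
ft_force: [0.0, -0.6, 0.3]
grip_width: 0.0921
```

```bash
python3 - <<'E'
from h import *
shot("wrist","w1"); print(readout.observe()["joint_velocities"].round(1))
E
```

```text
t 1.15 pos [ 0.4201 -0.2493  0.2464] rot [179.95   0.   -89.84]
[-1.4 -0.3  0.2  0.1  0.   0.2]
```

View pics/w1.png

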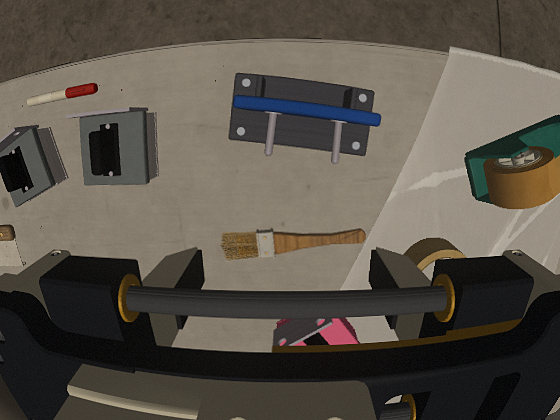

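The wrist view shows the blue panel from (235,100) to (380,120), with pin tips at (268,153) and (336,160). The nearest tin is at (115,148). I'll enlarge the stand, and move over to the tins.

```bash
python3 - <<'E'
from h import *
im=cv2.imread("pics/w1_raw.png")
cv2.imwrite("pics/w1c.png",cv2.resize(im[65:170,225:390],None,fx=4.8,fy=4.8,interpolation=cv2.INTER_CUBIC))
E
```

```text
(no output)
```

View pics/w1c.png

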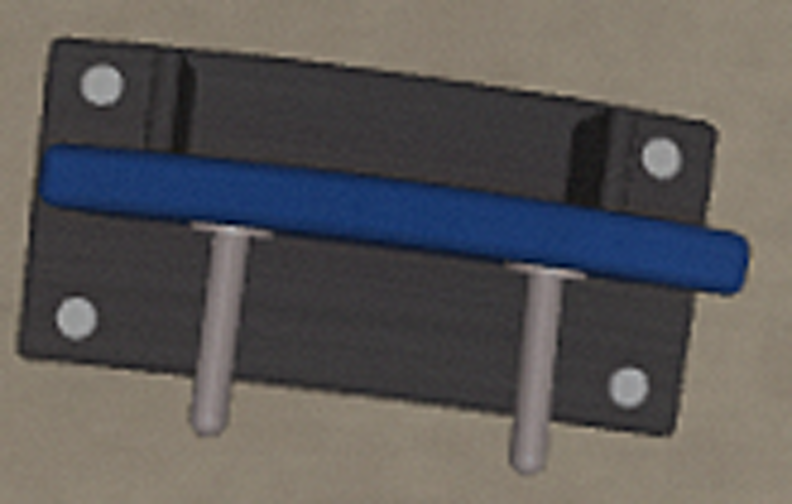

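Request:
{"api": "drive_tool", "payload": {"steps": [1,-37,0.5,0,0,1,-37,0.5,0,0,1,-37,0.5,0,0,1,-37,0.5,0,0,1,-37,0.5,0,0,1,-37,0.5,0,0,1,-37,0.5,0,0,1,-37,0.5,0,0,1,-37,0.5,0,0]}}

```text
time: 2.1
position: [0.4146, 0.1211, 0.2466]
eef_rot: [180.0, 0.0, -89.8]
ft_force: [-0.5, -0.2, -0.0]
grip_width: 0.0918
```

```bash
python3 - <<'E'
from h import *
shot("wrist","w2")
E
```

```text
t 2.1 pos [0.4146 0.1211 0.2466] rot [179.99   0.   -89.84]
```

View pics/w2.png

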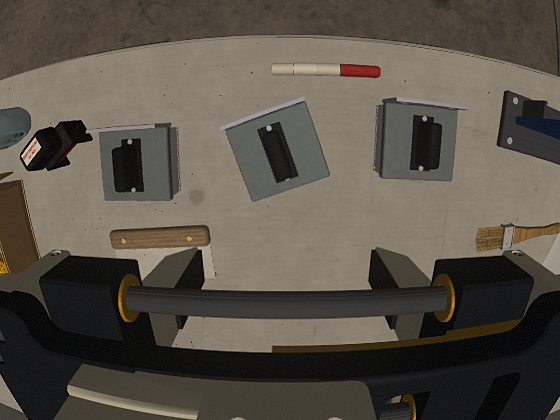

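```bash
python3 - <<'E'
from h import *
im=cv2.imread("pics/w2_raw.png")
a=[im[90:215,x:x+110] for x in (85,215,370)]
cv2.imwrite("pics/w2c.png",cv2.resize(np.hstack(a),None,fx=2.4,fy=2.4*1.0,interpolation=cv2.INTER_CUBIC))
for i,x in enumerate((85,215,370)): cv2.imwrite(f"pics/w2c{i}.png",cv2.resize(im[90:215,x:x+110],None,fx=4.6,fy=4.6,interpolation=cv2.INTER_CUBIC))
M=np.array([[-.0,.065,.124],[0,-.065,.124],[-.039,.03,.1162],[-.039,-.03,.1162],[0,.03,.1085],[0,-.03,.1085],[-.038,.085,.012],[-.038,-.085,.012]])
px=np.array([(42,203),(746,293),(207,437),(527,475),(232,230),(543,270),(18,356),(674,437)])/4.8+[225,65]
P=lpose("w1")
def w(p): c,s=np.cos(p[2]),np.sin(p[2]); return M@np.array([[c,s,0],[-s,c,0],[0,0,1]])+[p[0],p[1],0]
f=lambda p:(proj("wrist",w(p),P)-px).ravel()
r=least_squares(f,[.5,-.26,0]); print(r.x[:2],np.degrees(r.x[2])); print(f(r.x).reshape(-1,2).round(1))
E
```

```text
[ 0.49876084 -0.26902846] -6.480788967783901
[[-1.7  0.6]
 [ 0.5  1. ]
 [ 0.  -0.5]
 [ 0.  -0.4]
 [ 0.1 -0.9]
 [ 1.3 -0.7]
 [-0.9  0.8]
 [ 0.5  0.6]]
```

View pics/w2c0.png

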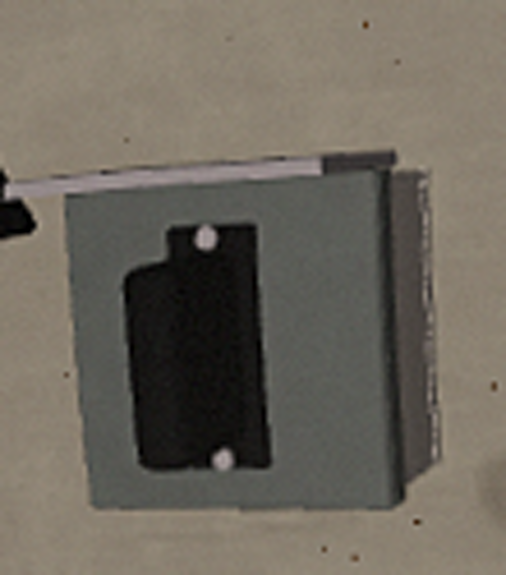

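View pics/w2c1.png

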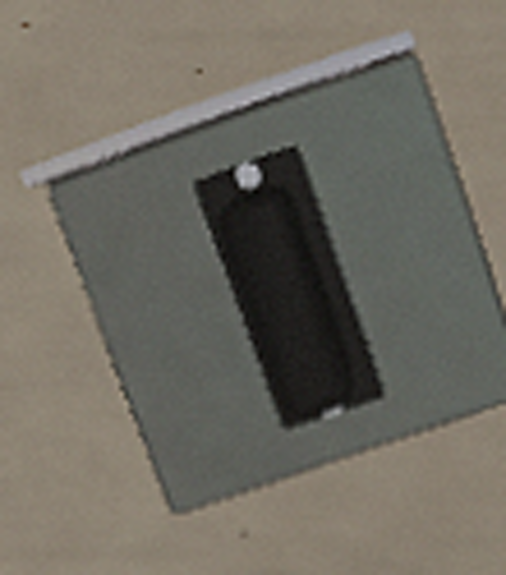

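View pics/w2c2.png

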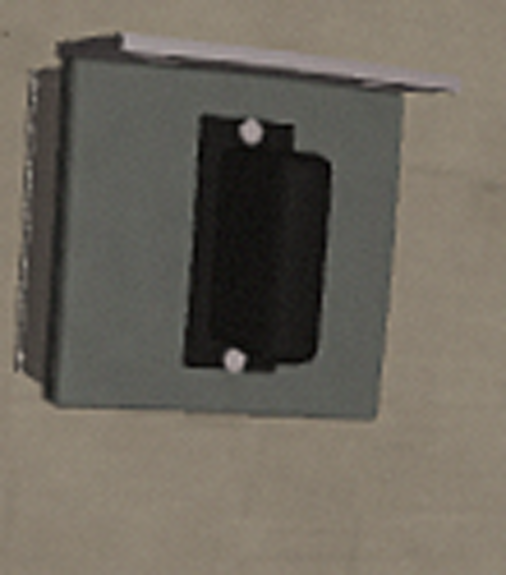

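```bash
python3 - <<'E'
from h import *
P=lpose("w2")
L={"FL":(-.042,.045,.047),"FR":(-.042,-.045,.047),"BL":(.042,.045,.047),"BR":(.042,-.045,.047),"PL":(.046,.045,.078),"PR":(.046,-.045,.078)}
T=[((85,90),dict(FL=(92,508),FR=(402,506),BR=(385,168),BL=(64,196),PR=(322,156))),
((215,90),dict(FL=(175,513),BL=(48,184),PL=(20,172),PR=(410,33))),
((370,90),dict(FL=(55,406),FR=(377,418),BL=(65,58),PL=(122,33),PR=(462,78)))]
for o,d in T:
    M=np.array([L[k] for k in d]); px=np.array(list(d.values()))/4.6+o
    def w(p): c,s=np.cos(p[2]),np.sin(p[2]); return M@np.array([[c,s,0],[-s,c,0],[0,0,1]])+[p[0],p[1],0]
    f=lambda p:(proj("wrist",w(p),P)-px).ravel()
    r=least_squares(f,[.45,.13,0]); print(r.x[:2].round(4),np.degrees(r.x[2]).round(2),f(r.x).reshape(-1,2).round(1).tolist())
E
```

```text
[0.4426 0.3007] 0.19 [[2.0, -1.0], [-1.4, -1.3], [-2.4, 0.7], [1.6, 0.3], [0.9, 0.8]]
[0.4537 0.1292] 19.59 [[-0.4, -1.6], [0.7, 0.5], [-0.1, 0.8], [-0.1, 0.2]]
[ 0.4693 -0.0364] -0.41 [[0.6, -1.6], [-1.4, -1.3], [2.3, 0.7], [-1.0, 1.3], [-1.0, 0.5]]
```

Request:
{"api": "drive_tool", "payload": {"steps": [-0.2,-0.8,-3.9,5,-0.34,-0.2,-0.8,-3.9,9,-0.34,-0.2,-0.8,-3.9,12,-0.34,-0.2,-0.8,-3.9,14.5,-0.34,-0.2,-0.8,-3.9,16.5,-0.34,-0.2,-0.8,-3.9,18.2,-0.34,-0.2,-0.8,-3.9,19.4,-0.34,-0.2,-0.8,-3.9,19.5,-0.34,-1,-0.8,-3.9,19.5,-0.34,-1,-0.8,-3.9,19.5,-0.34,-1,-0.8,-3.9,19.5,-0.34,-1,-0.8,-3.9,19.5,-0.34], "force": 30}}

```text
time: 3.35
position: [0.4542, 0.1283, 0.0525]
eef_rot: [-179.9, -0.0, -70.5]
ft_force: [-0.6, -0.6, 3.7]
grip_width: 0.0163
```

Request:
{"api": "drive_tool", "payload": {"steps": [-1,0,0,0,0,-1,0,0,0,0,-1,0,0,-0.5,0,-1,0,0,-1.5,0,-1,0,0,-3,0,-1,0,0,-4,0,-1,0,0,-4.6,0,-1,0,0,-5,0,-1,0,0,-5,0,-1,0,0,-5,0,-1,0,0,-5,0,-1,0,0,-5,0]}}

```text
time: 4.55
position: [0.4536, 0.1282, 0.1013]
eef_rot: [179.9, 0.0, -70.5]
ft_force: [0.9, 0.0, -3.9]
grip_width: 0.0158
```

```bash
python3 - <<'E'
from h import *
s=readout.observe(); print({k:np.round(v,3) for k,v in s.items()})
shot("wrist","w3"); print(readout.observe()["ft_force"])
E
```

```text
{'time': np.float64(4.55), 'q': array([ 6.46300e+00,  2.26770e+01,  1.05376e+02, -8.00000e-03,
        5.19970e+01,  7.69430e+01]), 'joint_velocities': array([-0.041, -0.122, -0.161, -0.056,  0.04 , -0.012]), 'tau': array([ 5.0000e-03, -4.2504e+01, -2.0161e+01,  4.4000e-02, -7.5000e-02,
       -0.0000e+00]), 'position': array([0.454, 0.128, 0.101]), 'eef_rot': array([ 1.7995e+02,  5.0000e-03, -7.0475e+01]), 'ft_force': array([ 0.945,  0.027, -3.889]), 'moment': array([-0.011,  0.006,  0.008]), 'grip_width': np.float64(0.016)}
t 4.55 pos [0.4536 0.1282 0.1013] rot [ 1.7995e+02  1.0000e-02 -7.0480e+01]
[ 0.17396463  1.02293559 -3.80969816]
```

View pics/w3.png

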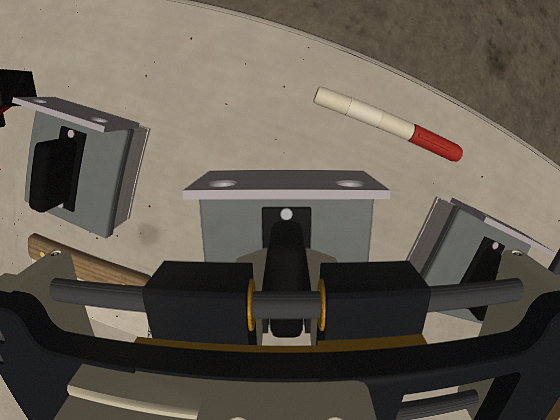

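The wrist view shows the middle tin held, with its hanging plate at (285,185) and holes at (222,183) and (350,183). It reads about 3.9 N, which suggests it is full. I'll shake it and read again.

Request:
{"api": "drive_tool", "payload": {"steps": [-1,1,0,0,0,-1,-1,0,0,0,-1,1,0,0,0,-1,-1,0,0,0,-1,0,1,0,0,-1,0,-1,0,0,-1,0,1,0,0,-1,0,-1,0,0,-1,0,0,0,0,-1,0,0,0,0]}}

```text
time: 5.6
position: [0.4528, 0.1273, 0.1014]
eef_rot: [179.9, 0.0, -70.5]
ft_force: [-0.3, -0.6, -4.9]
grip_width: 0.0155
```

```bash
cat > rd.py <<'E'
from h import *
for i in range(3):
    s=readout.observe(); print(round(s["time"],2),s["ft_force"].round(2),s["moment"].round(3),s["position"].round(4),s["grip_width"].round(4)); imaging.snapshot("wrist")
E
python3 rd.py
```

```text
Traceback (most recent call last):
  File "rd.py", line 3, in <module>
    s=readout.observe(); print(round(s["time"],2),s["ft_force"].round(2),s["moment"].round(3),s["position"].round(4),s["grip_width"].round(4)); imaging.snapshot("wrist")
                                                                                                                     ^^^^^^^^^^^^^^^^^^^^^
AttributeError: 'float' object has no attribute 'round'
```

```bash
sed -i 's/,s\["grip_width"\].round(4)//' rd.py; python3 rd.py
```

```text
5.6 [-0.32 -0.64 -4.85] [-0.003  0.016  0.01 ] [0.4528 0.1273 0.1014]
5.65 [ 0.46 -0.94 -4.18] [-0.064  0.011 -0.053] [0.4532 0.1275 0.1015]
5.7 [ 0.02  0.01 -3.64] [ 0.034 -0.001  0.043] [0.4536 0.1277 0.1017]
```

About 4.1 N, so this one is full. I'll put it back exactly where it was.

Request:
{"api": "drive_tool", "payload": {"steps": [-1,0,0,1.2,0,-1,0,0,2.8,0,-1,0,0,4,0,-1,0,0,4.7,0,-1,0,0,5,0,-1,0,0,5,0,-0.2,0,0,5,0,-0.2,0,0,5,0,-0.2,0,0,5,0,-0.2,0,0,2,0,-0.2,0,0,-2,0,-0.2,0,0,-2,0]}}

```text
time: 6.95
position: [0.457, 0.1287, 0.1261]
eef_rot: [-179.5, -0.1, -70.5]
ft_force: [0.2, 0.3, -0.4]
grip_width: 0.0365
```

```bash
python3 rd.py
```

```text
6.95 [ 0.18  0.31 -0.37] [0.027 0.019 0.014] [0.457  0.1287 0.1261]
7.0 [-0.84 -0.   -0.57] [ 0.056 -0.012  0.02 ] [0.4557 0.1285 0.124 ]
7.05 [ 0.27  0.25 -1.13] [-0.041  0.037  0.027] [0.4544 0.1284 0.1224]
```

Request:
{"api": "drive_tool", "payload": {"steps": [-0.2,16.1,4,0,0.348,-0.2,16.1,4,0,0.348,-0.2,16.1,4,0,0.348,-0.2,16.1,4,0,0.348,-0.2,16.1,4,0,0.348,-0.2,16.1,4,3,0.348,-0.2,16.1,4,5,0.348,-0.2,16.1,4,6.5,0.348,-0.2,16.1,4,7,0.348,-0.2,16.1,4,7,0.348,-1,16.1,4,7,0.348,-1,16.1,4,7,0.348]}}

```text
time: 8.3
position: [0.4704, -0.0367, 0.0524]
eef_rot: [-179.9, -0.0, -90.4]
ft_force: [0.5, -0.5, -0.3]
grip_width: 0.0251
```

Request:
{"api": "drive_tool", "payload": {"steps": [-1,0,0,0,0,-1,0,0,0,0,-1,0,0,0,0,-1,0,0,-0.5,0,-1,0,0,-1.5,0,-1,0,0,-3,0,-1,0,0,-4,0,-1,0,0,-4.6,0,-1,0,0,-5,0,-1,0,0,-5,0,-1,0,0,-5,0]}}

```text
time: 9.4
position: [0.4697, -0.0368, 0.1014]
eef_rot: [180.0, 0.0, -90.4]
ft_force: [-0.1, 0.7, -2.2]
grip_width: 0.016
```

Request:
{"api": "drive_tool", "payload": {"steps": [-1,1,0,0,0,-1,-1,0,0,0,-1,1,0,0,0,-1,-1,0,0,0,-1,0,1,0,0,-1,0,-1,0,0,-1,0,1,0,0,-1,0,-1,0,0,-1,0,0,0,0,-1,0,0,0,0]}}

```text
time: 10.4
position: [0.4684, -0.0373, 0.1012]
eef_rot: [179.9, 0.0, -90.4]
ft_force: [-0.6, 0.9, -2.9]
grip_width: 0.0163
```

```bash
python3 rd.py
```

```text
10.4 [-0.55  0.94 -2.89] [0.064 0.074 0.052] [ 0.4684 -0.0373  0.1012]
10.45 [-0.1  -0.38 -1.55] [0.043 0.008 0.008] [ 0.4689 -0.0372  0.1014]
10.5 [-0.12  0.04 -2.48] [-0.026 -0.031 -0.017] [ 0.4693 -0.0372  0.1015]
```

About 2.3 N, so this one is probably empty. For certainty I'll set it back and test the third too.

Request:
{"api": "drive_tool", "payload": {"steps": [-1,0,0,1.2,0,-1,0,0,2.8,0,-1,0,0,4,0,-1,0,0,4.7,0,-1,0,0,5,0,-1,0,0,5,0,-0.2,0,0,5,0,-0.2,0,0,5,0,-0.2,0,0,5,0,-0.2,0,0,2,0,-0.2,0,0,-2,0,-0.2,0,0,-2,0]}}

```text
time: 11.75
position: [0.473, -0.0375, 0.126]
eef_rot: [-179.5, -0.1, -90.4]
ft_force: [-0.1, -1.0, -0.2]
grip_width: 0.0365
```

```bash
python3 - <<'E'
from h import *
imaging.snapshot("top");s=readout.observe();p=s["position"];y=np.radians(s["eef_rot"][2]);print(p,s["eef_rot"])
d=np.array([.4426,.3007])-[.4695,-.037]
print(d@[np.cos(y),np.sin(y)],d@[np.sin(y),-np.cos(y)])
E
```

```text
[ 0.47169816 -0.03721957  0.12392165] [-1.79670536e+02 -8.26887313e-02 -9.04093328e+01]
-0.33749920449787446 0.029311891158741565
```

Request:
{"api": "drive_tool", "payload": {"steps": [-0.2,-33.7,2.9,0,-0.01,-0.2,-33.7,2.9,0,-0.01,-0.2,-33.7,2.9,0,-0.01,-0.2,-33.7,2.9,0,-0.01,-0.2,-33.7,2.9,0,-0.01,-0.2,-33.7,2.9,0,-0.01,-0.2,-33.7,2.9,0,-0.01,-0.2,-33.7,2.9,0,-0.01,-0.2,-33.7,2.9,3,-0.01,-0.2,-33.7,2.9,5,-0.01,-0.2,-33.7,2.9,6.5,-0.01,-0.2,-33.7,2.9,7,-0.01]}}

```text
time: 13.0
position: [0.4419, 0.2989, 0.0492]
eef_rot: [179.8, -0.1, -89.9]
ft_force: [0.7, 0.2, 0.2]
grip_width: 0.0366
```

Request:
{"api": "drive_tool", "payload": {"steps": [-0.2,0,0,0,0,-1,0,0,0,0,-1,0,0,0,0,-1,0,0,0,0,-1,0,0,0,0,-1,0,0,-0.5,0,-1,0,0,-1.5,0,-1,0,0,-3,0,-1,0,0,-4,0,-1,0,0,-4.6,0,-1,0,0,-5,0,-1,0,0,-5,0]}}

```text
time: 14.2
position: [0.4435, 0.3004, 0.102]
eef_rot: [-180.0, 0.0, -89.8]
ft_force: [-0.1, 0.3, -5.4]
grip_width: 0.016
```

Request:
{"api": "drive_tool", "payload": {"steps": [-1,1,0,0,0,-1,-1,0,0,0,-1,1,0,0,0,-1,-1,0,0,0,-1,0,1,0,0,-1,0,-1,0,0,-1,0,1,0,0,-1,0,-1,0,0,-1,0,0,0,0,-1,0,0,0,0]}}

```text
time: 15.2
position: [0.4421, 0.2995, 0.1009]
eef_rot: [179.9, -0.1, -89.9]
ft_force: [-0.7, -0.5, -5.2]
grip_width: 0.0159
```

```bash
python3 rd.py
```

```text
15.2 [-0.69 -0.52 -5.18] [ 0.042  0.026 -0.032] [0.4421 0.2995 0.1009]
15.25 [ 0.24  0.02 -5.05] [0.066 0.018 0.004] [0.4426 0.2997 0.1011]
15.3 [ 1.07  0.14 -5.77] [ 0.052 -0.018 -0.024] [0.4429 0.2999 0.1013]
```

About 5.3 N, so full. That makes the third-measured-second tin (wrist pixel (415,140)) the empty one. I'll put this one back.

Request:
{"api": "drive_tool", "payload": {"steps": [-1,0,0,1.2,0,-1,0,0,2.8,0,-1,0,0,4,0,-1,0,0,4.7,0,-1,0,0,5,0,-1,0,0,5,0,-0.2,0,0,5,0,-0.2,0,0,5,0,-0.2,0,0,5,0,-0.2,0,0,2,0,-0.2,0,0,-2,0,-0.2,0,0,-2,0]}}

```text
time: 16.55
position: [0.4464, 0.302, 0.1265]
eef_rot: [-179.5, 0.2, -89.8]
ft_force: [0.2, 0.7, 0.5]
grip_width: 0.0367
```

Request:
{"api": "drive_tool", "payload": {"steps": [-0.2,33.7,-2.9,-3,0.01,-0.2,33.7,-2.9,-3,0.01,-0.2,33.7,-2.9,-3,0.01,-0.2,33.7,-2.9,-3,0.01,-0.2,33.7,-2.9,-3,0.01,-0.2,33.7,-2.9,-3,0.01,-0.2,33.7,-2.9,-3,0.01,-0.2,33.7,-2.9,-3,0.01,-0.2,33.7,-2.9,-3,0.01]}}

```text
time: 17.45
position: [0.4732, -0.0371, 0.1513]
eef_rot: [180.0, 0.0, -90.6]
ft_force: [-0.3, -0.0, 0.7]
grip_width: 0.0368
```

```bash
python3 - <<'E'
from h import *
shot("wrist","w4")
E
```

```text
t 17.45 pos [ 0.4732 -0.0371  0.1513] rot [ 1.7998e+02  2.0000e-02 -9.0550e+01]
```

View pics/w4.png

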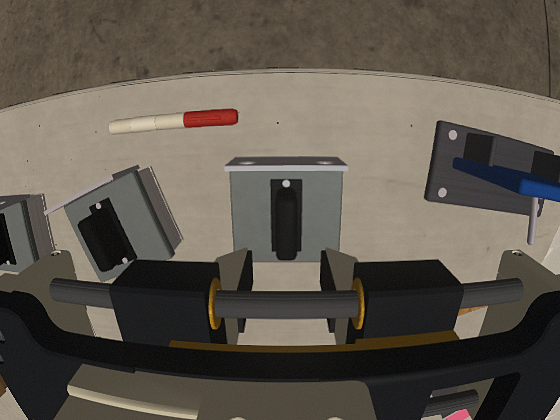

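The empty tin stands under the gripper at (286,215), and the stand is at upper right. The moves offer no tilt axis, so I'll probe with an empty gripper what happens beyond the reach limit.

Request:
{"api": "drive_tool", "payload": {"steps": [-0.2,0,-20,-5,0,-0.2,0,-40,-5,0,-0.2,0,-50,-5,0,-0.2,0,-50,-5,0,-0.2,0,-50,-5,0,-0.2,0,-50,-5,0,-0.2,0,-50,-5,0,-0.2,0,-50,-5,0,-0.2,0,-50,-5,0,-0.2,0,-50,-5,0]}}

```text
time: 18.5
position: [0.8556, -0.0343, 0.1696]
eef_rot: [-178.7, 0.0, -90.2]
ft_force: [0.1, 0.2, -1.9]
grip_width: 0.0364
```

```bash
python3 - <<'E'
from h import *
s=readout.observe(); print({k:np.round(s[k],3) for k in("q","position","eef_rot","joint_velocities")})
E
```

```text
{'q': array([ -7.488,  68.697,   2.127,   0.213, 107.847,  82.82 ]), 'position': array([ 0.856, -0.034,  0.17 ]), 'eef_rot': array([-1.78656e+02,  3.40000e-02, -9.02390e+01]), 'joint_velocities': array([  1.022,   6.942,  -8.407,   0.57 , -12.605,   1.519])}
```

Request:
{"api": "drive_tool", "payload": {"steps": [-0.2,0,-10,0,0,-0.2,0,-10,0,0,-0.2,0,-10,0,0,-0.2,0,-10,0,0,-0.2,0,-10,0,0,-0.2,0,-10,0,0]}}

```text
time: 19.1
position: [0.8763, -0.0354, 0.1596]
eef_rot: [-175.5, -0.2, -90.4]
ft_force: [-0.3, -0.7, -0.6]
grip_width: 0.0367
```

```bash
python3 - <<'E'
from h import *
s=readout.observe(); print({k:np.round(s[k],3) for k in("q","position","eef_rot","joint_velocities")})
E
```

```text
{'q': array([ -7.445,  69.434,   2.129,   0.39 , 103.979,  83.084]), 'position': array([ 0.876, -0.035,  0.16 ]), 'eef_rot': array([-1.75529e+02, -1.69000e-01, -9.04270e+01]), 'joint_velocities': array([-0.063,  0.328, -0.098,  0.014, -0.106,  0.024])}
```

Request:
{"api": "drive_tool", "payload": {"steps": [-0.2,0,-60,0,0,-0.2,0,-60,0,0,-0.2,0,-60,0,0,-0.2,0,-60,0,0,-0.2,0,-60,0,0,-0.2,0,-60,0,0]}}

```text
time: 19.7
position: [0.9007, -0.0292, 0.1177]
eef_rot: [-173.3, -0.2, -90.4]
ft_force: [-0.3, 0.8, -0.5]
grip_width: 0.0365
```

```bash
python3 - <<'E'
from h import *
s=readout.observe(); print({k:np.round(s[k],3) for k in("q","position","eef_rot","joint_velocities")})
E
```

```text
{'q': array([-6.913, 72.322,  2.13 ,  0.556, 98.827, 83.613]), 'position': array([ 0.901, -0.029,  0.118]), 'eef_rot': array([-173.261,   -0.214,  -90.421]), 'joint_velocities': array([ 0.505,  3.039, -0.197, -0.063, -3.558,  0.454])}
```

Request:
{"api": "drive_tool", "payload": {"steps": [-0.2,0,20,0,0,-0.2,0,20,0,0,-0.2,0,20,0,0,-0.2,0,20,0,0,-0.2,0,20,0,0,-0.2,0,20,0,0]}}

```text
time: 20.3
position: [0.6991, -0.0276, 0.095]
eef_rot: [-173.3, -0.2, -90.4]
ft_force: [0.8, -0.2, 1.1]
grip_width: 0.037
```

```bash
python3 - <<'E'
from h import *
s=readout.observe(); print({k:np.round(s[k],3) for k in("q","position","eef_rot","joint_velocities")})
E
```

```text
{'q': array([-8.888, 40.626, 73.261,  0.901, 59.422, 81.106]), 'position': array([ 0.699, -0.028,  0.095]), 'eef_rot': array([-173.265,   -0.218,  -90.419]), 'joint_velocities': array([ -4.175, -34.63 ,  76.32 ,   1.018, -43.907,  -5.006])}
```

```bash
cat > kin.py <<'E'
import numpy as np
from scipy.optimize import least_squares
D=[((22.677,105.376,51.997),(.4536,.1282,.1013)),((19.6356,87.3754,73.0744),(.14039,-.50547,.22606)),
((69.434,2.129,103.979),(.8763,-.0354,.1596)),((68.697,2.127,107.847),(.8556,-.0343,.1696)),((72.322,2.13,98.827),(.9007,-.0292,.1177)),((40.626,73.261,59.422),(.6991,-.0276,.095))]
def fk(q,p):
    a=np.radians(np.cumsum(q)); l=p[:3]
    return np.array([p[4]+np.sum(l*np.sin(a)),p[3]+np.sum(l*np.cos(a))])
def f(p):
    o=[]
    for q,x in D:
        r=np.sqrt(x[0]**2+x[1]**2-.0768**2); o+=list(fk(q,p)-[r,x[2]])
    return np.array(o)
r=least_squares(f,[.45,.4,.25,.35,0]); KP=r.x
if __name__=="__main__": print(r.x.round(4),(f(r.x)*1000).round(1))
E
python3 kin.py
```

```text
[ 0.5667  0.4168  0.2349  0.0631 -0.0749] [ 6.6 -7.2 -5.1 13.8 -4.3  0.1 -0.6  1.4 -3.8 -4.1  7.2 -4. ]
```

```bash
python3 - <<'E'
s=open('kin.py').read()
s=s.replace("return np.array([p[4]+np.sum(l*np.sin(a)),p[3]+np.sum(l*np.cos(a))])","b=a[1];return np.array([p[4]+np.sum(l*np.sin(a))-p[5]*np.cos(b),p[3]+np.sum(l*np.cos(a))+p[5]*np.sin(b)])").replace(".35,0]",".35,0,0]")
open('kin.py','w').write(s)
E
python3 kin.py
```

```text
[ 5.063e-01  3.796e-01  3.217e-01  2.263e-01 -2.000e-04 -4.630e-02] [ 0.1 -0.   0.   0.  -0.  -0.  -0.1 -0.   0.1  0.  -0.1 -0. ]
```

```bash
cat > sim.py <<'E'
from kin import *
LO=np.array([-44.19,2.07,16.16]);HI=np.array([115.74,154.8,152.29])
def ik(q0,p,th,w):
    g=lambda q:np.r_[np.sqrt(w)*(fk(q,KP)-p),np.radians(q.sum()-th)]
    q0=np.clip(q0,LO+.01,HI-.01)
    return least_squares(g,q0,bounds=(LO,HI),x_scale=50).x
def call(q,dy,dz,rows,w,clampcur=True,verbose=0):
    # dy>0 = outward along tool -y, dz = along tool z, meters
    th0=q.sum();a=np.radians(th0);p0=fk(q,KP)
    tz=np.array([np.sin(a),np.cos(a)]); ty=np.array([-np.cos(a),np.sin(a)])
    tgt=p0+dy*ty+dz*tz
    for _ in range(rows):
        p=fk(q,KP);th=q.sum()
        d=tgt-p;n=np.linalg.norm(d)
        if n>.05:d*=.05/n
        dt=np.clip(th0-th,-8.59,8.59)
        if not clampcur: d=tgt-p
        qn=ik(q,p+d,th+dt,w)
        lim=.7*np.array([14.7,18,18]); s=min(1,(lim/np.maximum(abs(qn-q),1e-9)).min()); q=q+s*(qn-q)
    return q
if __name__=="__main__":
  for w in (.3,1,2,4,10):
   for cc in (True,False):
    r0=np.sqrt(.4732**2+.0371**2-.0768**2)
    q=ik(np.array([22,100,58.]),np.array([r0,.1513]),180,100)
    q=call(q,.5,-.05,10,w,cc);o=[q.sum(),q.copy()]
    q=call(q,.1,0,6,w,cc);o+=[q.sum(),q.copy()]
    q=call(q,.6,0,6,w,cc);o+=[q.sum(),q.copy()]
    print(w,cc,[np.round(x,2).tolist() for x in o])
E
python3 sim.py
```

```text
0.3 True [179.75, [68.31, 2.07, 109.37], 179.48, [70.03, 2.07, 107.39], 179.22, [73.62, 2.07, 103.53]]
0.3 False [179.35, [69.03, 2.07, 108.25], 178.84, [70.64, 2.07, 106.14], 175.7, [76.33, 2.07, 97.3]]
1 True [179.19, [68.26, 2.07, 108.86], 178.3, [69.88, 2.07, 106.35], 177.4, [73.2, 2.07, 102.13]]
1 False [177.94, [68.91, 2.07, 106.96], 176.35, [70.31, 2.07, 103.97], 162.51, [75.2, 2.07, 85.24]]
2 True [178.44, [68.19, 2.07, 108.17], 176.64, [69.68, 2.07, 104.89], 174.83, [72.64, 2.07, 100.12]]
2 False [176.19, [68.77, 2.07, 105.35], 173.24, [69.95, 2.07, 101.22], 134.62, [76.01, 2.07, 56.54]]
4 True [177.11, [68.08, 2.07, 106.96], 173.49, [69.36, 2.07, 102.06], 169.83, [71.64, 2.07, 96.12]]
4 False [173.41, [68.57, 2.07, 102.77], 168.28, [69.46, 2.07, 96.75], 112.81, [77.36, 2.07, 33.38]]
10 True [174.28, [67.88, 2.07, 104.32], 165.24, [68.78, 2.07, 94.38], 156.11, [69.51, 2.07, 84.53]]
10 False [165.95, [68.25, 2.07, 95.63], 156.52, [68.71, 2.07, 85.74], 93.49, [75.26, 2.07, 16.16]]
```

```bash
cat > search.py <<'E'
from sim import *
W=2.6
rng=np.random.default_rng(0)
for th in (158,165,172,179):
    res=[]
    for _ in range(6000):
        q=rng.uniform(LO,HI); k=rng.integers(3)
        lim=(LO,HI)[rng.integers(2)]; q[k]=lim[k]
        # adjust another joint to give sum th
        j=rng.choice([i for i in range(3) if i!=k]); q[j]=th-(q.sum()-q[j])
        if (q<LO).any() or (q>HI).any(): continue
        p=fk(q,KP); el=.2263+.5063*np.cos(np.radians(q[0]))
        wr=p-.3217*np.array([np.sin(np.radians(th)),np.cos(np.radians(th))])
        if not(.12<p[1]<.8 and .25<p[0]<1.0): continue
        for a in np.arange(0,360,30):
            d=.05*np.array([np.cos(np.radians(a)),np.sin(np.radians(a))])
            # linear step with bounds
            J=np.array([(fk(q+np.eye(3)[i],KP)-p) for i in range(3)]).T
            from scipy.optimize import lsq_linear
            A=np.vstack([np.sqrt(W)*J,np.radians(np.ones(3))]);b=np.r_[np.sqrt(W)*d,0]
            x=lsq_linear(A,b,bounds=(LO-q-1e-6,HI-q+1e-6)).x
            res.append((x.sum(),q.round(1).tolist(),p.round(3).tolist(),int(a)))
    res.sort(key=lambda t:t[0])
    print(th,len(res),"\n","\n ".join(map(str,res[-5:])),"\n --","\n ".join(map(str,res[:2])))
    # best for p in nice inner region
E
sed -i 's/range(6000)/range(2500)/' search.py; time python3 search.py
```

```text
158 2304 
 (np.float64(4.263256414560601e-14), [6.4, 2.1, 149.5], [0.279, 0.8], 270)
 (np.float64(4.263256414560601e-14), [46.3, 2.1, 109.7], [0.801, 0.496], 210)
 (np.float64(4.973799150320701e-14), [19.2, 2.1, 136.7], [0.468, 0.743], 240)
 (np.float64(4.973799150320701e-14), [44.8, 2.1, 111.2], [0.785, 0.514], 210)
 (np.float64(4.973799150320701e-14), [51.7, 2.1, 104.2], [0.851, 0.429], 210) 
 -- (np.float64(-1.880495308585013), [58.9, 2.1, 97.0], [0.908, 0.333], 30)
 (np.float64(-1.880495302406789), [58.6, 2.1, 97.4], [0.906, 0.338], 30)
165 2364 
 (np.float64(4.263256414560601e-14), [33.9, 2.1, 129.0], [0.626, 0.616], 210)
 (np.float64(4.263256414560601e-14), [28.7, 2.1, 134.2], [0.56, 0.662], 240)
 (np.float64(4.263256414560601e-14), [41.8, 2.1, 121.1], [0.717, 0.534], 240)
 (np.float64(5.684341886080802e-14), [38.2, 2.1, 124.8], [0.676, 0.574], 210)
 (np.float64(5.684341886080802e-14), [49.3, 2.1, 113.6], [0.793, 0.446], 210) 
 -- (np.float64(-1.8627800870278601), [61.1, 2.1, 101.8], [0.886, 0.29], 30)
 (np.float64(-1.862778908907971), [61.1, 2.1, 101.8], [0.886, 0.29], 30)
172
[... 443 characters left out ...]
1, 105.6], [0.868, 0.236], 30)
 (np.float64(-1.8344256828073306), [64.8, 2.1, 105.1], [0.87, 0.23], 30)
179 2172 
 (np.float64(3.552713678800501e-14), [65.7, 2.1, 111.2], [0.836, 0.214], 180)
 (np.float64(3.552713678800501e-14), [57.6, 2.1, 119.4], [0.784, 0.328], 180)
 (np.float64(3.552713678800501e-14), [65.4, 2.1, 111.5], [0.834, 0.218], 210)
 (np.float64(3.552713678800501e-14), [62.2, 2.1, 114.7], [0.816, 0.263], 210)
 (np.float64(4.973799150320701e-14), [57.6, 2.1, 119.4], [0.784, 0.328], 210) 
 -- (np.float64(-1.7960222906939438), [67.0, 2.1, 109.9], [0.843, 0.194], 30)
 (np.float64(-1.7959857155491366), [67.2, 2.1, 109.7], [0.844, 0.191], 30)
real	0m27.517s
user	0m27.570s
sys	0m0.167s
```

```bash
cat > sim2.py <<'E'
from sim import *
W=2.6
def pull(q,el,mag=.05):
    p=fk(q,KP);th=q.sum();d=mag*np.array([np.cos(np.radians(el)),np.sin(np.radians(el))])
    return ik(q,p+d,th,W)
for th0 in (180,201):
  for z in(.3,.4,.5):
   for el in (0,15,30):
    # reach boundary
    best=None
    for r in np.arange(.6,1,.005):
        q=ik(np.array([60,10,th0-70.]),np.array([r,z]),th0,1000)
        if np.linalg.norm(fk(q,KP)-[r,z])<.001 and abs(q.sum()-th0)<.05: best=(r,q)
    r,q=best;o=[]
    for i in range(13): q=pull(q,el);o.append(q.sum())
    print(th0,z,el,"r0",round(r,3),np.round(o[::3],1),fk(q,KP).round(3),q.round(0))
E
python3 sim2.py
python3 - <<'E'
from h import *
ci=imaging.camera_info("scene");Rm,_=cv2.Rodrigues(ci["rvec"]);print("scenecam",-Rm.T@ci["tvec"])
print(proj("scene",[[.077,-.9,.3],[-.077,.9,.3],[-.077,.9,.6],[.077,-.9,.6]]).round())
print(proj("top",[[.077,-.9,.3],[-.077,.9,.3]]).round())
E
```

```text
180 0.3 0 r0 0.79 [178.5 173.4 168.2 162.8 157.4] [0.984 0.14 ] [72.  2. 83.]
180 0.3 15 r0 0.79 [178.3 173.  167.5 161.9 156.3] [0.952 0.26 ] [64.  2. 90.]
180 0.3 30 r0 0.79 [178.3 172.9 167.4 161.8 156.2] [0.897 0.374] [56.  2. 98.]
180 0.4 0 r0 0.73 [178.7 174.1 169.2 164.  158.7] [0.958 0.204] [68.  2. 89.]
180 0.4 15 r0 0.73 [178.5 173.5 168.2 162.8 157.3] [0.92  0.319] [60.  2. 95.]
180 0.4 30 r0 0.73 [178.4 173.2 167.9 162.4 156.9] [0.859 0.428] [ 52.   2. 103.]
180 0.5 0 r0 0.655 [178.8 174.8 170.3 165.5 160.3] [0.923 0.27 ] [63.  2. 95.]
180 0.5 15 r0 0.655 [178.6 174.  169.1 164.  158.6] [0.879 0.379] [ 55.   2. 101.]
180 0.5 30 r0 0.655 [178.5 173.7 168.6 163.3 157.9] [0.813 0.481] [ 47.   2. 108.]
201 0.3 0 r0 0.685 [199.7 195.3 190.4 185.4 180.1] [0.856 0.133] [ 71.   2. 107.]
201 0.3 15 r0 0.685 [199.6 194.9 190.  184.9 179.6] [0.818 0.249] [ 63.   2. 114.]
201 0.3 30 r0 0.685 [199.6 195.  190.3 185.3 180.3] [0.759 0.359] [ 55.   2. 123.]
201 0.4 0 r0 0.63 [199.9 196.  191.7 186.9 181.9] [0.827 0.193] [ 67.   2. 113.]
201 0.4 15 r0 0.63 [199.8 195.6 191.1 186.3 181.3] [0.784 0.304] [ 59.   2. 120.]
201 0.4 30 r0 0.63 [199.7 195.6 191.2 186.6 181.7] [0.719 0.408] [ 51.   2. 128.]
scenecam [-0.05221776  0.92521846  0.53264765]
[[ 449.   97.]
 [ 393.  945.]
 [-474. 1653.]
 [ 464.   20.]]
[[609. 321.]
 [-24. 382.]]Traceback (most recent call last):
  File "sim2.py", line 14, in <module>
    r,q=best;o=[]
    ^^^
TypeError: cannot unpack non-iterable NoneType object
```

```bash
cat >> h.py <<'E'
def todelta(target,pose=None):
    s=readout.observe(); Rm=R.from_euler("xyz",s["eef_rot"],degrees=True).as_matrix()
    return (Rm.T@(np.array(target)-s["position"])*100).round(2)
def axis():
    s=readout.observe(); Rm=R.from_euler("xyz",s["eef_rot"],degrees=True).as_matrix(); z=Rm[:,2]
    return np.degrees(np.arcsin(z[:2])).round(2)
E
python3 - <<'E'
from h import *
imaging.snapshot("top")
s=readout.observe();print(s["position"],s["eef_rot"],axis())
for t in [(.699,-.028,.14),(.4717,-.037,.14),(.4717,-.037,.0535)]: print(todelta(t))
E
```

```text
[ 0.69053129 -0.026575    0.09138891] [-1.74053898e+02 -1.20095543e-01 -9.03996738e+01] [ 5.95 -0.16]
[ 0.15 -1.35 -4.75]
[ 1.21 21.25 -7.1 ]
[ 1.19 22.15  1.5 ]
```

Request:
{"api": "drive_tool", "payload": {"steps": [-0.2,0,1,-4,0,-0.2,0,5,-4.5,0,-0.2,0,10,-5,0,-0.2,0,15,-5.5,0,-0.2,0,19,-6,0,-0.2,0,19,-6,0,-0.2,0,19,-6,0]}}

```text
time: 21.05
position: [0.5071, -0.0265, 0.133]
eef_rot: [-173.1, -0.2, -90.4]
ft_force: [0.5, 0.2, 0.9]
grip_width: 0.0365
```

```bash
python3 - <<'E'
from h import *
s=readout.observe();print(s["time"],s["position"],s["eef_rot"],axis(),s["joint_velocities"].round(1))
for t in [(.4717,-.037,.12),(.4717,-.037,.0535)]: print(todelta(t))
E
```

```text
21.05 [ 0.50705143 -0.02654381  0.13304212] [-173.08684792   -0.24316787  -90.44681358] [ 6.91 -0.3 ] [ 0.1  2.  -3.2  0.  -0.2 -0.1]
[1.07 3.66 0.87]
[1.04 4.46 7.48]
```

Request:
{"api": "drive_tool", "payload": {"steps": [-0.2,1.05,3.7,0.9,0,-0.2,1.05,3.7,0.9,0,-0.2,1.05,3.9,3,0,-0.2,1.05,4.2,5,0,-0.2,1.05,4.3,6.5,0,-0.2,1.05,4.4,7.2,0,-0.2,1.05,4.45,7.4,0,-0.2,1.05,4.45,7.4,0]}}

```text
time: 21.85
position: [0.4718, -0.037, 0.0535]
eef_rot: [-173.2, -0.2, -90.4]
ft_force: [-0.6, -0.8, -0.0]
grip_width: 0.0366
```

```bash
python3 - <<'E'
from h import *
shot("wrist","w5"); s=readout.observe();print(s["position"],s["eef_rot"],s["ft_force"],axis())
E
```

```text
t 21.85 pos [ 0.4718 -0.037   0.0535] rot [-173.18   -0.23  -90.42]
[ 0.47176566 -0.0370014   0.05379131] [-173.15381861   -0.23376609  -90.4190623 ] [-0.56889799  0.17068849 -0.19228468] [ 6.84 -0.28]
```

View pics/w5.png

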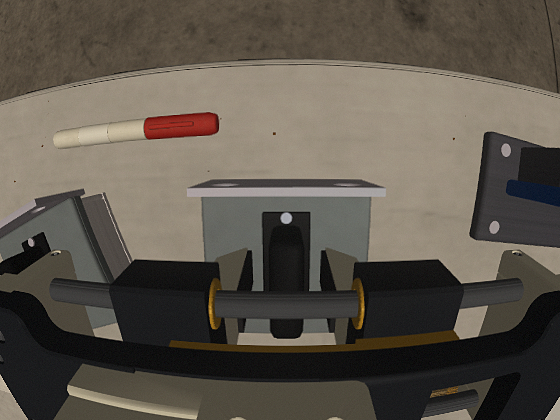

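The fin sits between the pads at (286,285). I'll grip it and lift.

Request:
{"api": "drive_tool", "payload": {"steps": [-1,0,0,0,0,-1,0,0,0,0,-1,0,0,0,0,-1,0,0,0,0,-1,0,0,-1,0,-1,0,0,-3,0,-1,0,0,-6,0,-1,0,0,-10,0,-1,0,0,-14,0,-1,0,0,-18,0,-1,0,0,-22,0,-1,0,0,-25,0], "force": 40}}

```text
time: 23.1
position: [0.4407, -0.0356, 0.3045]
eef_rot: [-173.1, -0.3, -90.4]
ft_force: [1.3, -0.9, -3.1]
grip_width: 0.0158
```

```bash
python3 - <<'E'
from h import *
s=readout.observe();print(s["position"],s["eef_rot"],s["ft_force"],s["q"].round(1),axis())
print(todelta((.077,-.76,.32)))
E
```

```text
[ 0.44071427 -0.03559207  0.3045271 ] [-173.09984068   -0.25904299  -90.42701863] [ 1.30432294 -0.90239866 -3.11105479] [-15.7   3.4  96.    1.6  73.9  74.3] [ 6.9  -0.31]
[72.72 35.42 -5.51]
```

Request:
{"api": "drive_tool", "payload": {"steps": [-1,73,35.4,-5.5,-0.12,-1,73,35.4,-5.5,-0.12,-1,73,35.4,-5.5,-0.12,-1,73,35.4,-5.5,-0.12,-1,73,35.4,-5.5,-0.12,-1,73,35.4,-5.5,-0.12,-1,73,35.4,-5.5,-0.12,-1,73,35.4,-5.5,-0.12,-1,73,35.4,-5.5,-0.12,-1,73,35.4,-5.5,-0.12,-1,73,35.4,-5.5,-0.12,-1,73,35.4,-5.5,-0.12]}}

```text
time: 24.3
position: [0.1745, -0.568, 0.3132]
eef_rot: [-173.3, -1.0, -83.6]
ft_force: [-0.2, -1.8, -1.9]
grip_width: 0.0156
```

```bash
python3 - <<'E'
from h import *
s=readout.observe();print(s["position"],s["eef_rot"],s["ft_force"],s["q"].round(1),axis(),s["joint_velocities"].round(0))
print(todelta((.077,-.76,.32)))
E
```

```text
[ 0.17451632 -0.56803713  0.31319668] [-173.29769103   -0.98199953  -83.61419891] [-0.21483959 -1.77507582 -1.88372082] [-83.9  23.3  68.6   6.7  87.2  -0.7] [ 6.77 -0.23] [-28.  43. -66.   1.  25. -25.]
[18.   11.7  -1.75]
```

```bash
python3 - <<'E'
from h import *
print(todelta((.077,-.95,.35)))
s=readout.observe();Rm=R.from_euler("xyz",s["eef_rot"],degrees=True).as_matrix()
print((Rm.T@np.array([0,-.966,.26])*20).round(1))
E
```

```text
[36.93 13.49 -4.65]
[19.3  1.6 -5.1]
```

Request:
{"api": "drive_tool", "payload": {"steps": [-1,36,14,-4,0,-1,36,14,-4,0,-1,36,14,-4,0,-1,36,14,-4,0,-1,36,14,-4,0,-1,36,14,-4,0,-1,36,14,-4,0]}}

```text
time: 25.0
position: [0.0909, -0.8024, 0.2974]
eef_rot: [-173.1, -1.7, -83.9]
ft_force: [-0.8, 0.4, -6.0]
grip_width: 0.0159
```

```bash
cat > ax.py <<'E'
from h import *
import sys
s=readout.observe();Rm=R.from_euler("xyz",s["eef_rot"],degrees=True).as_matrix()
print(round(s["time"],2),s["position"].round(3),s["eef_rot"].round(1),"F",s["ft_force"].round(1),"q",s["q"].round(1),"axis",axis(),"v",np.abs(s["joint_velocities"]).max().round(0),"gw",round(s["grip_width"],4))
for el in (0,15,30):
  e=np.radians(el); print(el,"-y pull",(Rm.T@np.array([0,-np.cos(e),np.sin(e)])*20).round(1),"+y pull",(Rm.T@np.array([0,np.cos(e),np.sin(e)])*20).round(1))
E
python3 ax.py
```

```text
25.0 [ 0.091 -0.802  0.297] [-173.1   -1.7  -83.9] F [-0.8  0.4 -6. ] q [-91.7  59.7   2.6   7.9 116.7  -4.4] axis [ 7.01 -0.97] v 19.0 gw 0.0159
0 -y pull [19.9  2.2  0.3] +y pull [-19.9  -2.2  -0.3]
15 -y pull [19.4  1.5 -4.8] +y pull [-19.   -2.7  -5.5]
30 -y pull [17.5  0.7 -9.6] +y pull [-16.9  -3.1 -10.2]
```

Request:
{"api": "drive_tool", "payload": {"steps": [-1,19.5,1.5,-4,0]}}

```text
time: 25.1
position: [0.0876, -0.8175, 0.2974]
eef_rot: [-173.2, -4.3, -84.2]
ft_force: [0.6, -0.4, -1.3]
grip_width: 0.0159
```

Request:
{"api": "drive_tool", "payload": {"steps": [-1,19.5,1.5,-4,0]}}

```text
time: 25.2
position: [0.0872, -0.8304, 0.2974]
eef_rot: [-173.2, -6.5, -84.3]
ft_force: [-0.5, -0.4, -1.0]
grip_width: 0.0157
```

Request:
{"api": "drive_tool", "payload": {"steps": [-1,19.5,1.5,-3,0]}}

```text
time: 25.3
position: [0.0859, -0.8433, 0.2944]
eef_rot: [-173.2, -8.4, -84.5]
ft_force: [-0.6, -0.4, -2.4]
grip_width: 0.0157
```

Request:
{"api": "drive_tool", "payload": {"steps": [-1,19.5,1.5,-3,0]}}

```text
time: 25.4
position: [0.0842, -0.8556, 0.2914]
eef_rot: [-173.2, -10.2, -84.7]
ft_force: [-0.4, -0.6, -2.9]
grip_width: 0.0159
```

```bash
python3 ax.py
```

```text
25.4 [ 0.084 -0.856  0.291] [-173.2  -10.2  -84.7] F [-0.4 -0.6 -2.9] q [-92.5  60.8   2.1   8.5 107.8  -5.1] axis [ 7.73 -9.48] v 21.0 gw 0.0159
0 -y pull [19.6  2.3  3.3] +y pull [-19.6  -2.3  -3.3]
15 -y pull [19.8  1.6 -1.9] +y pull [-18.   -2.8  -8.2]
30 -y pull [18.7  0.8 -6.9] +y pull [-15.2  -3.1 -12.6]
```

The pull works, giving about 2° of tilt per call. I'll go on to about 23°.

Request:
{"api": "drive_tool", "payload": {"steps": [-1,19.5,1.5,-3,0]}}

```text
time: 25.5
position: [0.0823, -0.8673, 0.2901]
eef_rot: [-173.2, -12.1, -84.9]
ft_force: [0.6, -0.1, -2.0]
grip_width: 0.0157
```

Request:
{"api": "drive_tool", "payload": {"steps": [-1,19.5,1.5,-3,0]}}

```text
time: 25.6
position: [0.0802, -0.8784, 0.2905]
eef_rot: [-173.1, -13.9, -85.1]
ft_force: [-0.0, -0.3, -3.2]
grip_width: 0.0161
```

Request:
{"api": "drive_tool", "payload": {"steps": [-1,19.5,1.5,-2,0]}}

```text
time: 25.7
position: [0.0783, -0.8899, 0.2909]
eef_rot: [-173.1, -15.8, -85.4]
ft_force: [0.5, 0.6, -2.2]
grip_width: 0.0159
```

Request:
{"api": "drive_tool", "payload": {"steps": [-1,19.5,1.5,-2,0]}}

```text
time: 25.8
position: [0.0764, -0.9007, 0.2918]
eef_rot: [-173.1, -17.7, -85.6]
ft_force: [-0.1, -0.0, -2.0]
grip_width: 0.0157
```

Request:
{"api": "drive_tool", "payload": {"steps": [-1,19.5,1.5,-2,0]}}

```text
time: 25.9
position: [0.0743, -0.911, 0.2947]
eef_rot: [-173.0, -19.5, -85.8]
ft_force: [0.2, -0.7, -1.5]
grip_width: 0.016
```

Request:
{"api": "drive_tool", "payload": {"steps": [-1,19.5,1.5,-1,0]}}

```text
time: 26.0
position: [0.0723, -0.9216, 0.2975]
eef_rot: [-173.0, -21.5, -86.1]
ft_force: [-0.1, 0.1, -1.9]
grip_width: 0.0158
```

Request:
{"api": "drive_tool", "payload": {"steps": [-1,19.5,1.5,-1,0]}}

```text
time: 26.1
position: [0.0703, -0.9315, 0.3008]
eef_rot: [-173.0, -23.3, -86.3]
ft_force: [-0.6, -0.6, -1.8]
grip_width: 0.0159
```

```bash
python3 ax.py
```

```text
26.1 [ 0.07  -0.932  0.301] [-173.   -23.3  -86.3] F [-0.6 -0.6 -1.8] q [-93.8  61.6   2.1   9.9  94.   -6.2] axis [  8.46 -22.61] v 19.0 gw 0.0159
0 -y pull [18.3  2.2  7.7] +y pull [-18.3  -2.2  -7.7]
15 -y pull [19.8  1.6  2.7] +y pull [-15.7  -2.7 -12.1]
30 -y pull [19.8  0.8 -2.5] +y pull [-11.9  -3.1 -15.8]
```

Request:
{"api": "drive_tool", "payload": {"steps": [-1,0,0,0,0,-1,0,0,0,0,-1,-6,-0.7,-2.5,1.5,-1,-11,-1.3,-4.6,1.5,-1,-11,-1.3,-4.6,1.5,-1,-11,-1.3,-4.6,1.5,-1,-11,-1.3,-4.6,1.5,-1,-11,-1.3,-4.6,1.5,-1,-11,-1.3,-4.6,1.5,-1,-11,-1.3,-4.6,1.5,-1,-11,-1.3,-4.6,1.5,-1,-11,-1.3,-4.6,1.5]}}

```text
time: 27.3
position: [0.0704, -0.8109, 0.3003]
eef_rot: [-155.8, 0.7, -160.4]
ft_force: [-0.1, -0.2, -2.6]
grip_width: 0.0158
```

```bash
python3 ax.py|head -1
```

```text
27.3 [ 0.07  -0.811  0.3  ] [-155.8    0.7 -160.4] F [-0.1 -0.2 -2.6] q [-94.4  37.   51.5  10.9  69.8  64.4] axis [  8.5  -22.47] v 85.0 gw 0.0158
```

Request:
{"api": "drive_tool", "payload": {"steps": [-1,0,0,0,1.5,-1,0,0,0,1.5,-1,0,0,0,1.5,-1,0,0,0,1.5,-1,0,0,0,1.5,-1,0,0,0,1.5,-1,0,0,0,1.5,-1,0,0,0,1.5,-1,0,0,0,1.5,-1,0,0,0,1.5,-1,0,0,0,1.5,-1,0,0,0,1.5]}}

```text
time: 28.5
position: [0.0704, -0.8111, 0.3001]
eef_rot: [-178.7, 24.2, 114.3]
ft_force: [-1.0, 0.3, -2.7]
grip_width: 0.0162
```

```bash
python3 ax.py|head -1; python3 - <<'E'
from h import *
shot("wrist","w6")
E
```

```text
28.5 [ 0.07  -0.811  0.3  ] [-178.7   24.2  114.3] F [-1.   0.3 -2.7] q [-94.4  37.   51.5  10.9  69.7 149.7] axis [  8.5  -22.49] v 0.0 gw 0.0162
t 28.5 pos [ 0.0704 -0.8111  0.3001] rot [-178.69   24.17  114.34]
```

View pics/w6.png

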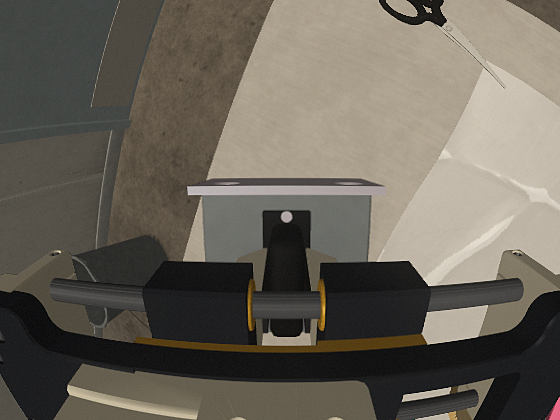

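The tin is held unchanged: plate at (285,188), the same pixels as at the grasp. I'll work out the actual tin roll at both extremes.

```bash
python3 - <<'E'
from h import *
e=lambda a:R.from_euler("xyz",a,degrees=True)
rel=e([-173.15,-.23,-90.42]).inv()*e([0,0,-.4])
for a in ([-173,-23.3,-86.3],readout.observe()["eef_rot"]):
    t=e(a)*rel; m=t.as_matrix(); print("rpy tin",t.as_euler("xyz",degrees=True).round(1),"left axis z ->",np.degrees(np.arcsin(m[2,1])).round(1))
E
```

```text
rpy tin [-23.1  -0.1   3.8] left axis z -> -23.1
rpy tin [  24.5    5.1 -153.4] left axis z -> 24.4
```

```bash
python3 - <<'E'
from h import *
print(todelta((.45,-.2,.33)))
E
```

```text
[ 35.32  59.31 -20.5 ]
```

Request:
{"api": "drive_tool", "payload": {"steps": [-1,35.3,59.3,-20.5,-1.5,-1,35.3,59.3,-20.5,-1.5,-1,35.3,59.3,-20.5,-1.5,-1,35.3,59.3,-20.5,-1.5,-1,35.3,59.3,-20.5,-1.5,-1,35.3,59.3,-20.5,-1.5,-1,35.3,59.3,-20.5,-1.5,-1,35.3,59.3,-20.5,-1.5,-1,35.3,59.3,-20.5,-1.5,-1,35.3,59.3,-20.5,-1.5,-1,35.3,59.3,-20.5,-1.5,-1,35.3,59.3,-20.5,-1.5]}}

```text
time: 29.75
position: [0.389, -0.3013, 0.3265]
eef_rot: [-155.7, 0.6, -160.0]
ft_force: [0.9, -0.0, -2.3]
grip_width: 0.0158
```

```bash
python3 ax.py|head -1; python3 - <<'E'
from h import *
print(todelta((.43,.3,.33)))
E
```

```text
29.75 [ 0.389 -0.301  0.326] [-155.7    0.6 -160. ] F [ 0.9 -0.  -2.3] q [-39.1   1.4  98.7 -13.7  59.2 125.9] axis [  8.58 -22.54] v 83.0 gw 0.0158
[-24.43  50.18 -22.77]
```

Request:
{"api": "drive_tool", "payload": {"steps": [-1,-24.4,50.2,-22.8,-1.4,-1,-24.4,50.2,-22.8,-1.4,-1,-24.4,50.2,-22.8,-1.4,-1,-24.4,50.2,-22.8,-1.4,-1,-24.4,50.2,-22.8,-1.4,-1,-24.4,50.2,-22.8,-1.4,-1,-24.4,50.2,-22.8,-1.4,-1,-24.4,50.2,-22.8,-1.4,-1,-24.4,50.2,-22.8,-1.4,-1,-24.4,50.2,-22.8,-1.4,-1,-24.4,50.2,-22.8,-1.4,-1,-24.4,50.2,-22.8,-1.4]}}

```text
time: 30.95
position: [0.4299, 0.2978, 0.3306]
eef_rot: [-175.0, -23.6, -80.9]
ft_force: [1.4, -0.2, -1.8]
grip_width: 0.0156
```

```bash
python3 ax.py|head -1; python3 - <<'E'
from h import *
print(todelta((-.077,.68,.33)))
E
```

```text
30.95 [0.43  0.298 0.331] [-175.   -23.6  -80.9] F [ 1.4 -0.2 -1.8] q [ 39.9  21.6  72.3 -22.9  93.8 119.7] axis [  8.58 -22.38] v 64.0 gw 0.0156
[-41.94  42.24 -22.06]
```

Request:
{"api": "drive_tool", "payload": {"steps": [-1,-42,42.2,-22,0.1,-1,-42,42.2,-22,0.1,-1,-42,42.2,-22,0.1,-1,-42,42.2,-22,0.1,-1,-42,42.2,-22,0.1,-1,-42,42.2,-22,0.1,-1,-42,42.2,-22,0.1,-1,-42,42.2,-22,0.1,-1,-42,42.2,-22,0.1,-1,-42,42.2,-22,0.1,-1,-42,42.2,-22,0.1,-1,-42,42.2,-22,0.1]}}

```text
time: 32.15
position: [-0.04, 0.6537, 0.3293]
eef_rot: [-172.7, -23.0, -87.0]
ft_force: [0.5, 2.2, -1.4]
grip_width: 0.0157
```

```bash
python3 ax.py; python3 - <<'E'
from h import *
print(todelta((-.077,.74,.36)))
E
```

```text
32.15 [-0.04   0.654  0.329] [-172.7  -23.   -87. ] F [ 0.5  2.2 -1.4] q [ 90.8  53.1  15.9 -11.3 133.2 170.1] axis [  8.52 -22.33] v 129.0 gw 0.0157
0 -y pull [18.4  2.1  7.6] +y pull [-18.4  -2.1  -7.6]
15 -y pull [19.8  1.4  2.6] +y pull [-15.7  -2.6 -12.1]
30 -y pull [19.8  0.6 -2.5] +y pull [-12.   -3.  -15.7]
[-6.92  2.41 -6.63]
```

Request:
{"api": "drive_tool", "payload": {"steps": [-1,-2,0.5,-1.5,-0.4,-1,-3,0.5,-2,-0.4,-1,-4,0.5,-3,-0.4,-1,-5,1,-4,-0.4]}}

```text
time: 32.55
position: [-0.0503, 0.6762, 0.3246]
eef_rot: [177.8, -22.8, -62.2]
ft_force: [0.7, -0.9, -1.4]
grip_width: 0.0157
```

```bash
python3 ax.py
```

```text
32.55 [-0.05   0.676  0.325] [177.8 -22.8 -62.2] F [ 0.7 -0.9 -1.4] q [ 91.5  59.6   2.1 -12.2 139.2 146.3] axis [  8.51 -21.13] v 14.0 gw 0.0157
0 -y pull [16.3  9.1  7.2] +y pull [-16.3  -9.1  -7.2]
15 -y pull [17.8  8.9  2.2] +y pull [-13.7  -8.6 -11.7]
30 -y pull [18.   8.2 -3. ] +y pull [-10.2  -7.5 -15.5]
```

```bash
cat > pl.py <<'E'
from h import *
s=readout.observe();R0=R.from_euler("xyz",s["eef_rot"],degrees=True)
for d in (0,5,10,15,20):
    Rm=(R.from_euler("x",d,degrees=True)*R0).as_matrix()
    for v in ((0,.966,.26),(-.3,.92,.25)): print(d,axis(),np.degrees(np.arcsin(Rm[:2,2])).round(1),v,(Rm.T@np.array(v)*20).round(1))
E
python3 pl.py
```

```text
0 [  8.51 -21.13] [  8.5 -21.1] (0, 0.966, 0.26) [-13.7  -8.6 -11.8]
0 [  8.51 -21.13] [  8.5 -21.1] (-0.3, 0.92, 0.25) [-15.6  -2.8 -12.1]
5 [  8.51 -21.13] [  8.5 -16.2] (0, 0.966, 0.26) [-14.7  -8.8 -10.3]
5 [  8.51 -21.13] [  8.5 -16.2] (-0.3, 0.92, 0.25) [-16.6  -3.1 -10.8]
10 [  8.51 -21.13] [  8.5 -11.3] (0, 0.966, 0.26) [-15.6  -9.   -8.8]
10 [  8.51 -21.13] [  8.5 -11.3] (-0.3, 0.92, 0.25) [-17.4  -3.2  -9.3]
15 [  8.51 -21.13] [ 8.5 -6.3] (0, 0.966, 0.26) [-16.3  -9.1  -7.2]
15 [  8.51 -21.13] [ 8.5 -6.3] (-0.3, 0.92, 0.25) [-18.1  -3.3  -7.8]
20 [  8.51 -21.13] [ 8.5 -1.4] (0, 0.966, 0.26) [-16.9  -9.1  -5.6]
20 [  8.51 -21.13] [ 8.5 -1.4] (-0.3, 0.92, 0.25) [-18.7  -3.3  -6.3]
```

Request:
{"api": "drive_tool", "payload": {"steps": [-1,-15.6,-2.8,-12,0]}}

```text
time: 32.65
position: [-0.0601, 0.6841, 0.3199]
eef_rot: [178.7, -21.4, -62.6]
ft_force: [-0.2, -0.3, -1.9]
grip_width: 0.0152
```

Request:
{"api": "drive_tool", "payload": {"steps": [-1,-15.6,-2.8,-11.5,0]}}

```text
time: 32.75
position: [-0.0706, 0.6925, 0.3129]
eef_rot: [179.3, -20.0, -62.5]
ft_force: [-0.1, 0.4, -2.8]
grip_width: 0.0158
```

Request:
{"api": "drive_tool", "payload": {"steps": [-1,-16,-3,-11,0]}}

```text
time: 32.85
position: [-0.08, 0.7009, 0.3059]
eef_rot: [179.8, -18.7, -62.4]
ft_force: [0.5, -0.2, -2.2]
grip_width: 0.0158
```

Request:
{"api": "drive_tool", "payload": {"steps": [-1,-16.6,-4,-10.5,0]}}

```text
time: 32.95
position: [-0.0871, 0.7102, 0.2986]
eef_rot: [-179.6, -17.3, -62.4]
ft_force: [0.3, 0.4, -1.6]
grip_width: 0.0157
```

```bash
python3 ax.py|head -1
```

```text
32.95 [-0.087  0.71   0.299] [-179.6  -17.3  -62.4] F [ 0.3  0.4 -1.6] q [ 94.   60.7   2.1  -9.7 132.5 150.8] axis [  8.25 -15.12] v 18.0 gw 0.0157
```

```bash
sed -i 's/((0,.966,.26),(-.3,.92,.25))/((-.08,.9,.42),)/' pl.py; python3 pl.py
```

```text
0 [  8.25 -15.12] [  8.2 -15.1] (-0.08, 0.9, 0.42) [-13.4  -7.  -12.9]
5 [  8.25 -15.12] [  8.2 -10.2] (-0.08, 0.9, 0.42) [-14.5  -7.3 -11.6]
10 [  8.25 -15.12] [ 8.2 -5.2] (-0.08, 0.9, 0.42) [-15.4  -7.5 -10.1]
15 [  8.25 -15.12] [ 8.2 -0.3] (-0.08, 0.9, 0.42) [-16.2  -7.7  -8.6]
20 [  8.25 -15.12] [8.2 4.7] (-0.08, 0.9, 0.42) [-16.9  -7.8  -7.1]
```

Request:
{"api": "drive_tool", "payload": {"steps": [-1,-13.5,-7,-13,0]}}

```text
time: 33.05
position: [-0.0854, 0.7169, 0.2989]
eef_rot: [-179.1, -16.0, -62.3]
ft_force: [-0.3, -0.1, -2.9]
grip_width: 0.0161
```

Request:
{"api": "drive_tool", "payload": {"steps": [-1,-13.8,-7,-12.5,0]}}

```text
time: 33.15
position: [-0.0818, 0.724, 0.3027]
eef_rot: [-178.4, -14.4, -62.4]
ft_force: [0.2, -0.2, -2.6]
grip_width: 0.0161
```

Request:
{"api": "drive_tool", "payload": {"steps": [-1,-14.3,-7.2,-12,0]}}

```text
time: 33.25
position: [-0.0794, 0.7317, 0.305]
eef_rot: [-177.8, -12.9, -62.4]
ft_force: [0.2, 0.2, -3.7]
grip_width: 0.0156
```

Request:
{"api": "drive_tool", "payload": {"steps": [-1,-14.6,-7.3,-11.5,0]}}

```text
time: 33.35
position: [-0.0778, 0.7396, 0.3064]
eef_rot: [-177.1, -11.3, -62.3]
ft_force: [0.5, -1.1, -2.1]
grip_width: 0.0159
```

Request:
{"api": "drive_tool", "payload": {"steps": [-1,-15,-7.4,-11,0]}}

```text
time: 33.45
position: [-0.0767, 0.7478, 0.3072]
eef_rot: [-176.5, -9.8, -62.2]
ft_force: [0.4, 0.1, -3.0]
grip_width: 0.0161
```

Request:
{"api": "drive_tool", "payload": {"steps": [-1,-15.4,-7.5,-10,0]}}

```text
time: 33.55
position: [-0.0759, 0.7568, 0.3072]
eef_rot: [-175.8, -8.3, -62.1]
ft_force: [0.4, 0.0, -2.7]
grip_width: 0.0155
```

```bash
python3 ax.py|head -1; python3 pl.py
```

```text
33.55 [-0.076  0.757  0.307] [-175.8   -8.3  -62.1] F [ 0.4  0.  -2.7] q [ 93.   59.4   2.1  -8.8 124.  150.2] axis [ 7.56 -5.32] v 16.0 gw 0.0155
0 [ 7.56 -5.32] [ 7.6 -5.3] (-0.08, 0.9, 0.42) [-15.3  -7.8 -10.2]
5 [ 7.56 -5.32] [ 7.6 -0.4] (-0.08, 0.9, 0.42) [-16.1  -8.   -8.7]
10 [ 7.56 -5.32] [7.6 4.6] (-0.08, 0.9, 0.42) [-16.8  -8.1  -7.1]
15 [ 7.56 -5.32] [7.6 9.6] (-0.08, 0.9, 0.42) [-17.4  -8.2  -5.4]
20 [ 7.56 -5.32] [ 7.6 14.5] (-0.08, 0.9, 0.42) [-17.8  -8.1  -3.8]
```

Request:
{"api": "drive_tool", "payload": {"steps": [-1,-15.5,-6.5,-10,0]}}

```text
time: 33.65
position: [-0.0773, 0.765, 0.3079]
eef_rot: [-175.2, -6.8, -62.0]
ft_force: [0.3, -0.1, -1.9]
grip_width: 0.016
```

Request:
{"api": "drive_tool", "payload": {"steps": [-1,0,0,0,0,-1,0,0,0,0]}}

```text
time: 33.85
position: [-0.078, 0.7641, 0.308]
eef_rot: [-175.2, -6.9, -61.9]
ft_force: [0.1, 0.0, -2.4]
grip_width: 0.0159
```

```bash
python3 ax.py|head -1; python3 pl.py|head -1
```

```text
33.85 [-0.078  0.764  0.308] [-175.2   -6.9  -61.9] F [ 0.1  0.  -2.4] q [ 93.1  59.2   2.1  -8.6 122.6 150.4] axis [ 7.44 -3.8 ] v 0.0 gw 0.0159
0 [ 7.44 -3.8 ] [ 7.4 -3.8] (-0.08, 0.9, 0.42) [-15.5  -7.9  -9.7]
```

Request:
{"api": "drive_tool", "payload": {"steps": [-1,-15.5,-7,-9.7,0]}}

```text
time: 33.95
position: [-0.0786, 0.7726, 0.3095]
eef_rot: [-174.6, -5.3, -61.8]
ft_force: [0.5, -0.4, -2.1]
grip_width: 0.0159
```

Request:
{"api": "drive_tool", "payload": {"steps": [-1,-3,-1.4,-1.9,0]}}

```text
time: 34.05
position: [-0.0786, 0.7791, 0.3128]
eef_rot: [-174.0, -4.0, -61.7]
ft_force: [0.5, 0.2, -2.5]
grip_width: 0.0157
```

Request:
{"api": "drive_tool", "payload": {"steps": [-1,0,0,0,0,-1,0,0,0,0]}}

```text
time: 34.25
position: [-0.0784, 0.7784, 0.3133]
eef_rot: [-174.0, -4.0, -61.7]
ft_force: [-0.1, 0.8, -1.9]
grip_width: 0.0154
```

```bash
python3 ax.py|head -1; python3 - <<'E'
from h import *
e=lambda a:R.from_euler("xyz",a,degrees=True)
rel=e([-173.15,-.23,-90.42]).inv()*e([0,0,-.4])
t=e(readout.observe()["eef_rot"])*rel; print("tin rpy",t.as_euler("xyz",degrees=True).round(2)); z=t.as_matrix()[:,2]; print(np.degrees(z[:2]))
print(todelta((.40,.40,.32)))
E
```

```text
34.25 [-0.078  0.778  0.313] [-174.    -4.   -61.7] F [-0.1  0.8 -1.9] q [ 93.1  58.8   2.1  -8.3 119.9 150.5] axis [ 7.2  -0.69] v 0.0 gw 0.0154
tin rpy [-3.81  0.85 28.27]
[-1.05683145  3.75045296]
[ 55.91 -23.7    5.78]
```

```bash
python3 - <<'E'
from h import *
print(todelta((.40,.30,.31)))
g=tool(((.47177,-.0370,.0537),(-173.15,-.23,-90.42)))
G=np.linalg.inv(g)
c,s=np.cos(np.radians(-.41)),np.sin(np.radians(-.41))
def tp(x,y,z): return np.array([.4695+c*x-s*y,-.0370+s*x+c*y,z])
P5=lpose("w5"); 
for n,p in dict(PLo=(.046,.045,.078),PRo=(.046,-.045,.078),PLi=(.042,.045,.078),PRi=(.042,-.045,.078),finBtop=(.025,.0,.085),HL=(.046,.03,.064),HR=(.046,-.03,.064)).items(): print(n,proj("wrist",tp(*p),P5).round(1))
im=cv2.imread("pics/w5_raw.png"); cv2.imwrite("pics/w5c.png",cv2.resize(im[170:290,180:400],None,fx=3.6,fy=3.6,interpolation=cv2.INTER_CUBIC))
E
```

```text
[ 64.62 -18.81   6.9 ]
PLo [[184.1 188.4]]
PRo [[384.3 188.4]]
PLi [[184.5 197.2]]
PRi [[383.9 197.2]]
finBtop [[284.2 238.5]]
HL [[222.2 185.1]]
HR [[346.2 185.1]]
```

View pics/w5c.png

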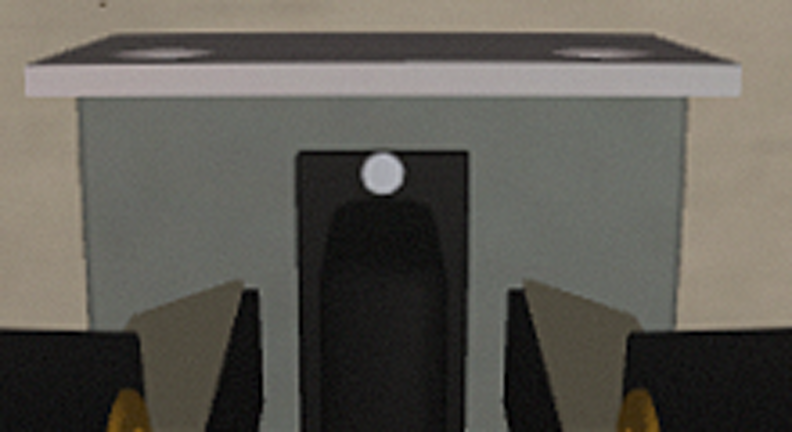

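Request:
{"api": "drive_tool", "payload": {"steps": [-1,64.6,-18.8,6.9,0.3,-1,64.6,-18.8,6.9,0.3,-1,64.6,-18.8,6.9,0.3,-1,64.6,-18.8,6.9,0.3,-1,64.6,-18.8,6.9,0.3,-1,64.6,-18.8,6.9,0.3,-1,64.6,-18.8,6.9,0.3,-1,64.6,-18.8,6.9,0.3,-1,64.6,-18.8,6.9,0.3,-1,64.6,-18.8,6.9,0.3,-1,64.6,-18.8,6.9,0.3,-1,64.6,-18.8,6.9,0.3]}}

```text
time: 35.45
position: [0.3167, 0.3838, 0.3113]
eef_rot: [-173.0, -2.1, -78.8]
ft_force: [-0.1, 0.4, -1.7]
grip_width: 0.0156
```

```bash
python3 ax.py|head -1; python3 - <<'E'
from h import *
print(todelta((.38,-.2,.26)))
E
```

```text
35.45 [0.317 0.384 0.311] [-173.    -2.1  -78.8] F [-0.1  0.4 -1.7] q [ 45.2  11.3  85.7  -5.7  78.4 124.8] axis [ 7.23 -0.68] v 60.0 gw 0.0156
[58.27  6.    6.59]
```

Request:
{"api": "drive_tool", "payload": {"steps": [-1,29,-2,3,0.31,-1,29,-2,3,0.31,-1,29,-2,3,0.31,-1,29,-2,3,0.31,-1,29,-2,3,0.31,-1,29,-2,3,0.31,-1,57,6,6.6,0.31,-1,57,6,6.6,0.31,-1,57,6,6.6,0.31,-1,57,6,6.6,0.31,-1,57,6,6.6,0.31,-1,57,6,6.6,0.31]}}

```text
time: 36.65
position: [0.3756, -0.1881, 0.2594]
eef_rot: [-172.7, 0.1, -96.5]
ft_force: [0.8, -0.0, -2.4]
grip_width: 0.0156
```

Request:
{"api": "drive_tool", "payload": {"steps": [-1,0,0,0,0,-1,0,0,0,0]}}

```text
time: 36.85
position: [0.3759, -0.1863, 0.2591]
eef_rot: [-172.8, 0.1, -96.6]
ft_force: [0.3, 1.0, -2.4]
grip_width: 0.0159
```

```bash
python3 ax.py|head -1; python3 - <<'E'
from h import *
shot("wrist","w7")
E
```

```text
36.85 [ 0.376 -0.186  0.259] [-1.728e+02  1.000e-01 -9.660e+01] F [ 0.3  1.  -2.4] q [-40.    2.8 103.9   4.4  67.4  55.1] axis [ 7.15 -0.68] v 3.0 gw 0.0159
t 36.85 pos [ 0.3759 -0.1863  0.2591] rot [-1.7281e+02  1.4000e-01 -9.6580e+01]
```

View pics/w7.png

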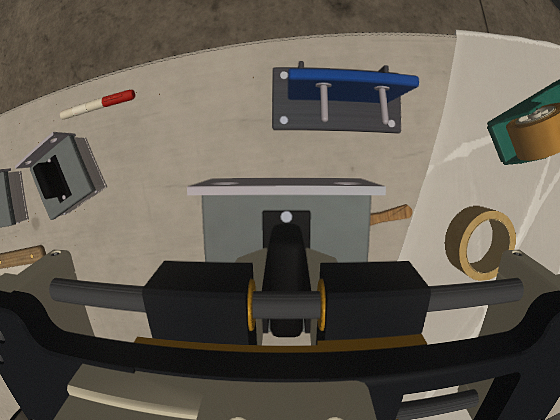

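```bash
cat > hang.py <<'E'
from h import *
e=lambda a:R.from_euler("xyz",a,degrees=True)
Rg=e([-173.15,-.23,-90.42]); rel=Rg.inv()*e([0,0,-.42])
# ear in tool coords: grasp point centred in jaws (x=0)
ear_t=Rg.inv().apply(np.array([.4697+.046,0,.064])-np.array([.47177,0,.0537])); ear_t[0]=0.0
S=np.array([.4988,-.2690]);SY=-6.48
def stand2w(p): 
    c,s=np.cos(np.radians(SY)),np.sin(np.radians(SY)); return np.array([S[0]+c*p[0]-s*p[1],S[1]+s*p[0]+c*p[1],p[2]])
def w2stand(p):
    c,s=np.cos(np.radians(SY)),np.sin(np.radians(SY)); d=p[:2]-S; return np.array([c*d[0]+s*d[1],-s*d[0]+c*d[1],p[2]])
def ear_now():
    s=readout.observe(); r=e(s["eef_rot"]); return s["position"]+r.apply(ear_t)
def tinrpy(): return (e(readout.observe()["eef_rot"])*rel).as_euler("xyz",degrees=True)
def goto(p): # ear to stand coords p (m) -> tool delta cm
    r=e(readout.observe()["eef_rot"]); return (r.inv().apply(stand2w(p)-ear_now())*100).round(2)
E
python3 - <<'E'
from hang import *
print("ear_t",ear_t.round(4),"tin rpy",tinrpy().round(2),"ear in stand",(w2stand(ear_now())*1000).round(1))
print(goto((-.065,0,.120)))
im=cv2.imread("pics/w7_raw.png"); cv2.imwrite("pics/w7c.png",cv2.resize(im[55:140,260:425],None,fx=4.8,fy=4.8,interpolation=cv2.INTER_CUBIC))
E
```

```text
ear_t [ 0.     -0.0448 -0.005 ] tin rpy [ 0.37 -0.35 -6.46] ear in stand [-87.4  69.3 269.8]
[ 6.97 -0.35 15.12]
```

View pics/w7c.png

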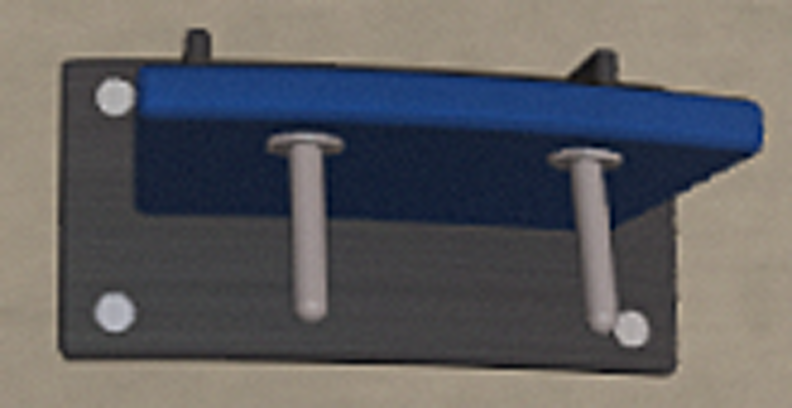

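```bash
python3 - <<'E'
from hang import *
Md=dict(PL=(0,.065,.124),PR=(0,-.065,.124),TL=(-.039,.03,.1162),TR=(-.039,-.03,.1162),RL=(-.001,.03,.105),RR=(-.001,-.03,.105),BL=(-.038,.085,.012),BR=(-.038,-.085,.012))
V=[("w1",4.8,(225,65),dict(PL=(42,203),PR=(746,293),TL=(207,437),TR=(527,475),BL=(18,356),BR=(674,437))),
("w7",4.8,(260,55),dict(PL=(136,117),PR=(763,150),TL=(312,322),TR=(603,333),RL=(305,143),RR=(585,160),BL=(60,357),BR=(676,375)))]
def mk(vs):
    def f(p):
        o=[]
        c,s=np.cos(p[2]),np.sin(p[2])
        for n,k,off,d in vs:
            M=np.array([Md[a] for a in d]); w=M@np.array([[c,s,0],[-s,c,0],[0,0,1]])+[p[0],p[1],0]
            o.append(proj("wrist",w,lpose(n))-(np.array(list(d.values()))/k+off))
        return np.vstack(o).ravel()
    return f
for vs in ([V[0]],[V[1]],V):
    f=mk(vs); r=least_squares(f,[.5,-.26,0]); print(r.x[:2].round(4),np.degrees(r.x[2]).round(2)); print(f(r.x).reshape(-1,2).round(1).tolist())
E
```

```text
[ 0.4991 -0.2693] -6.54
[[-1.3, 0.2], [0.8, 0.8], [0.3, -0.9], [0.3, -0.6], [-0.7, 0.4], [0.7, 0.4]]
[ 0.4988 -0.2687] -6.48
[[-0.4, 0.0], [1.4, 0.4], [-0.2, -0.6], [-0.1, -0.5], [-0.3, 0.6], [-0.2, 0.0], [-0.7, 0.3], [0.8, -0.2]]
[ 0.499 -0.269] -6.5
[[-1.7, 0.4], [0.5, 0.9], [-0.0, -0.7], [-0.1, -0.5], [-0.9, 0.6], [0.5, 0.5], [-0.1, -0.2], [1.6, 0.3], [0.1, -0.8], [0.1, -0.7], [-0.0, 0.4], [0.0, -0.1], [-0.5, 0.1], [0.9, -0.3]]
```

Request:
{"api": "drive_tool", "payload": {"steps": [-1,3,-0.2,3,0,-1,6,-0.3,7,0,-1,7,-0.3,10,0,-1,7,-0.3,12.5,0,-1,7,-0.3,14.5,0,-1,7,-0.3,15,0,-1,7,-0.3,15,0,-1,7,-0.3,15,0]}}

```text
time: 37.7
position: [0.3913, -0.2573, 0.1118]
eef_rot: [-172.7, 0.0, -96.3]
ft_force: [0.3, -0.5, -2.1]
grip_width: 0.0159
```

```bash
python3 - <<'E'
from hang import *
shot("wrist","w8")
print("tin rpy",tinrpy().round(2),"ear in stand",(w2stand(ear_now())*1000).round(1))
im=cv2.imread("pics/w8_raw.png"); cv2.imwrite("pics/w8c.png",cv2.resize(im[60:240,150:420],None,fx=2.9,fy=2.9,interpolation=cv2.INTER_CUBIC))
E
```

```text
t 37.7 pos [ 0.3913 -0.2573  0.1118] rot [-1.7268e+02  3.0000e-02 -9.6330e+01]
tin rpy [ 0.24 -0.49 -6.36] ear in stand [-64.3  -0.7 122.6]
```

View pics/w8c.png

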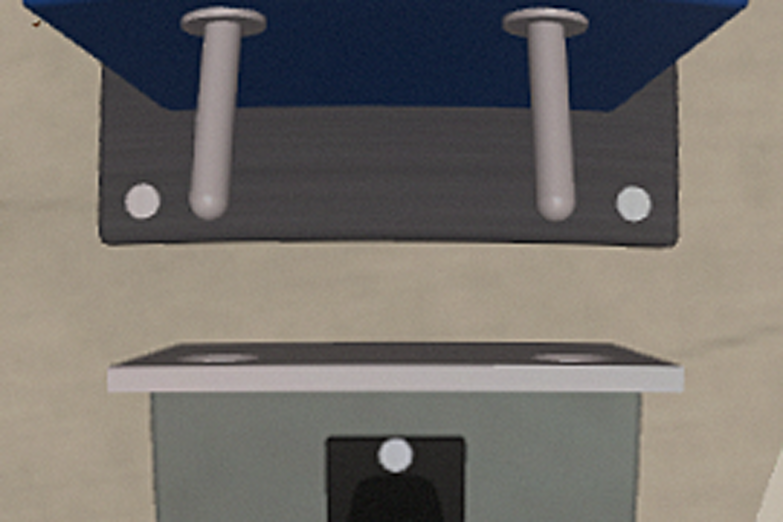

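The plate mid is at crop x≈396 and the pin mid at x≈382, so the tin must go about 2 mm toward tool −x. Next is the nose-on pose just in front of the pins.

```bash
sed -i 's/ear_t\[0\]=0.0/ear_t[0]=.0012/' hang.py; python3 - <<'E'
from hang import *
print("ear in stand",(w2stand(ear_now())*1000).round(1), readout.observe()["joint_velocities"].round(1))
print(goto((-.043,0,.1172)))
E
```

```text
ear in stand [-64.3  -1.9 122.6] [-0.4 -0.1  0.   0.  -0.2 -0. ]
[-0.18 -2.04  0.81]
```

Request:
{"api": "drive_tool", "payload": {"steps": [-1,-0.18,-0.5,0.5,0,-1,-0.18,-1.2,0.8,0,-1,-0.18,-1.8,0.8,0,-1,-0.18,-2,0.8,0,-1,-0.18,-2,0.8,0,-1,-0.18,-2,0.8,0]}}

```text
time: 38.35
position: [0.4113, -0.258, 0.1051]
eef_rot: [-172.8, 0.1, -96.4]
ft_force: [-0.5, -0.5, -2.4]
grip_width: 0.016
```

```bash
python3 - <<'E'
from hang import *
shot("wrist","w9"); im=imaging.snapshot("scene"); cv2.imwrite("pics/s9.png",cv2.resize(im[145:225,230:350],None,fx=6,fy=6,interpolation=cv2.INTER_CUBIC))
print("tin rpy",tinrpy().round(2),"ear in stand",(w2stand(ear_now())*1000).round(1))
im=cv2.imread("pics/w9_raw.png"); cv2.imwrite("pics/w9c.png",cv2.resize(im[60:240,150:420],None,fx=2.9,fy=2.9,interpolation=cv2.INTER_CUBIC))
print(goto((-.035,0,.1150)),goto((0.0,0,.1045)))
E
```

```text
t 38.35 pos [ 0.4113 -0.258   0.1051] rot [-1.7279e+02  1.1000e-01 -9.6410e+01]
tin rpy [ 0.34 -0.37 -6.42] ear in stand [-44.4  -0.2 115.8]
[-0.01 -0.93  0.19] [-0.01 -4.27  1.67]
```

View pics/w9c.png

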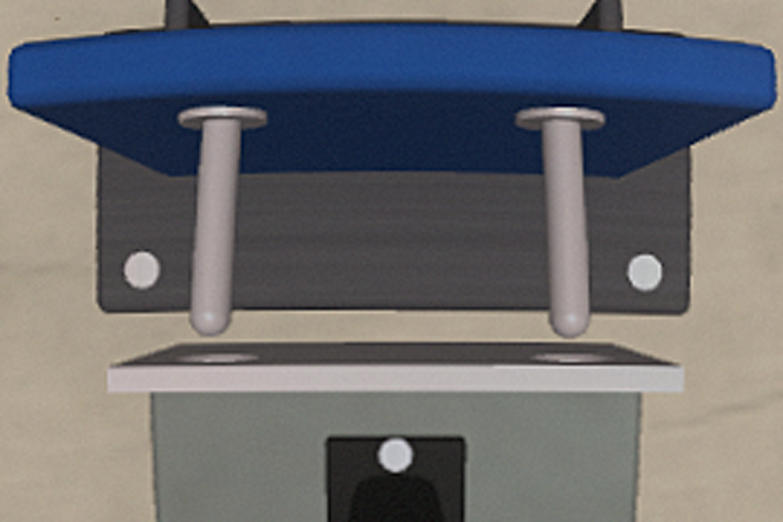

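View pics/s9.png

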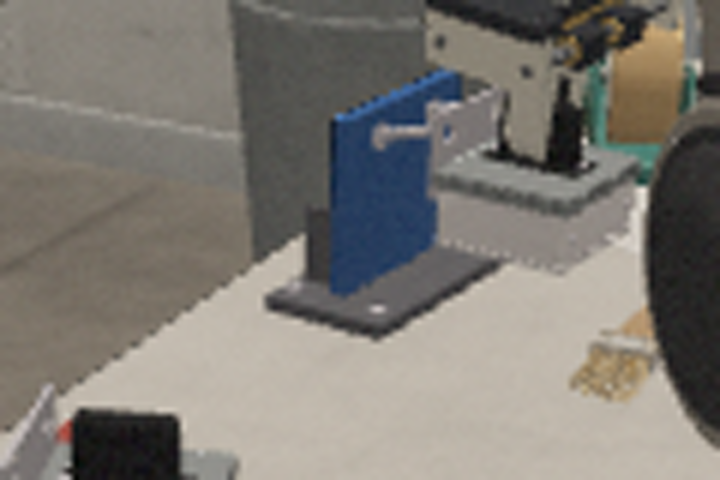

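Request:
{"api": "drive_tool", "payload": {"steps": [-1,-0.08,-0.3,0,0,-1,-0.08,-0.6,0.07,0,-1,-0.08,-0.93,0.19,0,-1,-0.08,-1.4,0.4,0,-1,-0.08,-1.4,0.4,0]}}

```text
time: 38.95
position: [0.4264, -0.259, 0.1028]
eef_rot: [-172.8, 0.1, -96.4]
ft_force: [-0.4, 0.3, -2.4]
grip_width: 0.0158
```

```bash
python3 - <<'E'
from hang import *
shot("wrist","w10")
print(readout.observe()["ft_force"],"tin rpy",tinrpy().round(2),"ear in stand",(w2stand(ear_now())*1000).round(1))
im=cv2.imread("pics/w10_raw.png"); cv2.imwrite("pics/w10c.png",cv2.resize(im[60:240,150:420],None,fx=2.9,fy=2.9,interpolation=cv2.INTER_CUBIC))
print(goto((0.0,0,.1045)))
E
```

```text
t 38.95 pos [ 0.4264 -0.259   0.1028] rot [-1.7276e+02  1.0000e-01 -9.6400e+01]
[ 0.08250773  0.52040002 -2.78094875] tin rpy [ 0.34 -0.37 -6.39] ear in stand [-29.6   0.7 113.4]
[ 0.08 -2.82  1.25]
```

View pics/w10c.png

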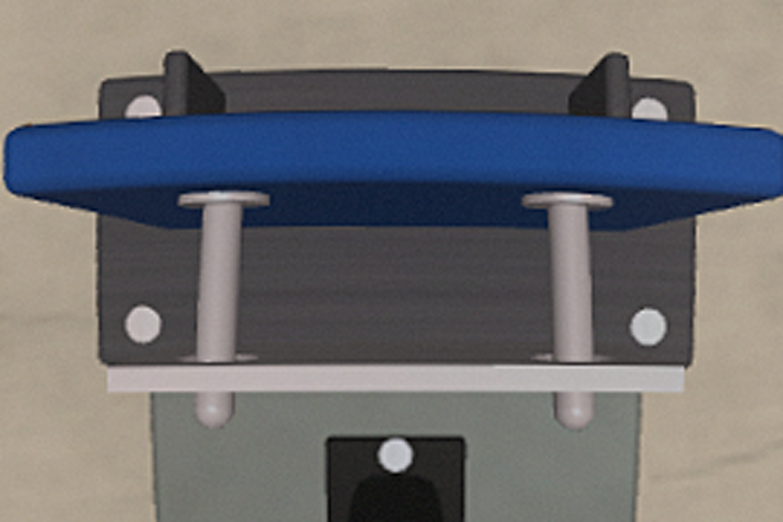

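Both pins pass through the holes (crop (214,410) and (575,410)) with no contact force. I'll slide on down the slope.

Request:
{"api": "drive_tool", "payload": {"steps": [-1,0,-0.4,0.15,0,-1,0,-0.8,0.33,0,-1,0,-1.2,0.5,0,-1,0,-1.6,0.69,0,-1,0,-2,0.87,0,-1,0,-2.3,1,0,-1,0,-2.5,1.1,0,-1,0,-2.5,1.1,0]}}

```text
time: 39.8
position: [0.452, -0.2618, 0.0951]
eef_rot: [-172.8, 0.1, -96.4]
ft_force: [0.9, 0.7, -1.9]
grip_width: 0.0159
```

```bash
python3 - <<'E'
from hang import *
shot("wrist","w11")
print(readout.observe()["ft_force"],"tin rpy",tinrpy().round(2),"ear in stand",(w2stand(ear_now())*1000).round(1))
im=cv2.imread("pics/w11_raw.png"); cv2.imwrite("pics/w11c.png",cv2.resize(im[60:240,150:420],None,fx=2.9,fy=2.9,interpolation=cv2.INTER_CUBIC))
print(goto((0.0,0,.1035)))
E
```

```text
t 39.8 pos [ 0.452  -0.2618  0.0951] rot [-1.7277e+02  1.1000e-01 -9.6410e+01]
[-0.2449332  -0.20051245 -2.13119431] tin rpy [ 0.34 -0.37 -6.41] ear in stand [ -3.7   0.7 105.7]
[ 0.08 -0.33  0.27]
```

View pics/w11c.png

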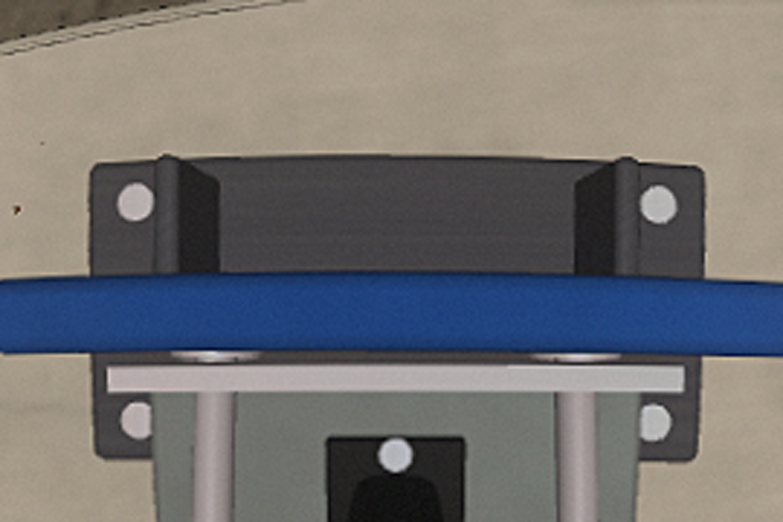

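Request:
{"api": "drive_tool", "payload": {"steps": [-1,0,-0.15,0.1,0,-1,0,-0.3,0.18,0,-1,0,-0.35,0.25,0,-1,0,-0.35,0.3,0,-1,0,-0.35,0.3,0]}}

```text
time: 40.35
position: [0.454, -0.2617, 0.0925]
eef_rot: [-173.0, 0.2, -96.4]
ft_force: [-8.9, 0.6, 3.7]
grip_width: 0.0161
```

```bash
python3 - <<'E'
from hang import *
shot("wrist","w12")
print(readout.observe()["ft_force"],"ear in stand",(w2stand(ear_now())*1000).round(1))
E
```

```text
t 40.35 pos [ 0.454  -0.2617  0.0925] rot [-1.7296e+02  1.7000e-01 -9.6430e+01]
[-7.98980114  0.57860006  3.01291989] ear in stand [ -1.5   1.  102.9]
```

Pressed home: 8 N against the panel, and the weight is carried by the pins. Now I release and withdraw upward.

Request:
{"api": "drive_tool", "payload": {"steps": [-0.6,0,0.05,0,0,-0.3,0,0.05,0,0,-0.2,0,0.05,0,0,-0.2,0,0.05,0,0,-0.2,0,0.05,0,0]}}

```text
time: 40.9
position: [0.4529, -0.2606, 0.0916]
eef_rot: [-173.1, 0.3, -96.4]
ft_force: [-8.6, 2.2, -0.4]
grip_width: 0.0368
```

```bash
python3 - <<'E'
from hang import *
shot("wrist","w13")
print(readout.observe()["ft_force"])
E
```

```text
t 40.9 pos [ 0.4529 -0.2606  0.0916] rot [-173.08    0.27  -96.37]
[-8.07158008  3.67784915  1.02479078]
```

View pics/w13.png

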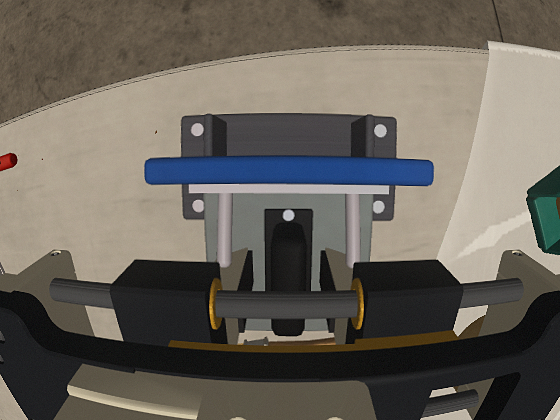

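The tin hangs on both pins, with the plate at (290,188) against the panel. The opened fingers touch the pin tips near (230,258), so I'll back off along the fin first and then go up.

Request:
{"api": "drive_tool", "payload": {"steps": [-0.2,0,0.5,0,0,-0.2,0,1.2,-0.1,0,-0.2,0,1.8,-0.2,0,-0.2,0,1.8,-0.2,0]}}

```text
time: 41.35
position: [0.4366, -0.2602, 0.0926]
eef_rot: [-172.8, 0.1, -96.4]
ft_force: [-0.7, 0.3, -0.8]
grip_width: 0.037
```

```bash
python3 - <<'E'
from hang import *
shot("wrist","w14")
print(readout.observe()["ft_force"])
E
```

```text
t 41.35 pos [ 0.4366 -0.2602  0.0926] rot [-1.7275e+02  9.0000e-02 -9.6440e+01]
[ 0.55992186  0.94326777 -0.48509872]
```

View pics/w14.png

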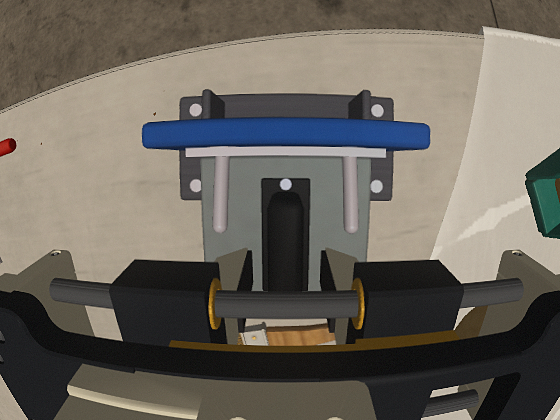

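Free, with zero contact force. Now up and away, then the final checks.

Request:
{"api": "drive_tool", "payload": {"steps": [-0.2,0,0,-1.5,0,-0.2,0,0,-4,0,-0.2,0,0,-8,0,-0.2,0,0,-12,0,-0.2,-5,-1,-16,0,-0.2,-10,-2,-16,0,-0.2,-15,-2,-16,0,-0.2,-18,-2,-16,0,-0.2,-18,-2,-16,0,-0.2,-18,-2,-16,0]}}

```text
time: 42.4
position: [0.4573, -0.0808, 0.2543]
eef_rot: [-172.7, 0.1, -96.3]
ft_force: [0.2, 0.3, 0.4]
grip_width: 0.0365
```

```bash
python3 - <<'E'
from hang import *
shot("wrist","w15")
im=imaging.snapshot("top"); cv2.imwrite("pics/t15.png",cv2.resize(im[165:265,140:410],None,fx=2.9,fy=2.9,interpolation=cv2.INTER_CUBIC))
im=imaging.snapshot("scene"); cv2.imwrite("pics/s15.png",cv2.resize(im[140:320,150:390],None,fx=3.3,fy=3.3,interpolation=cv2.INTER_CUBIC))
E
```

```text
t 42.4 pos [ 0.4573 -0.0808  0.2543] rot [-1.7271e+02  6.0000e-02 -9.6260e+01]
```

View pics/w15.png

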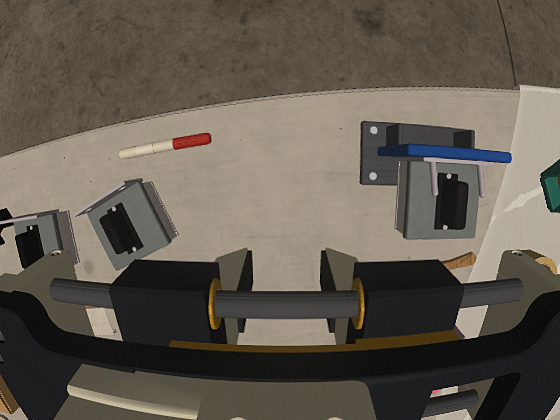

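View pics/t15.png

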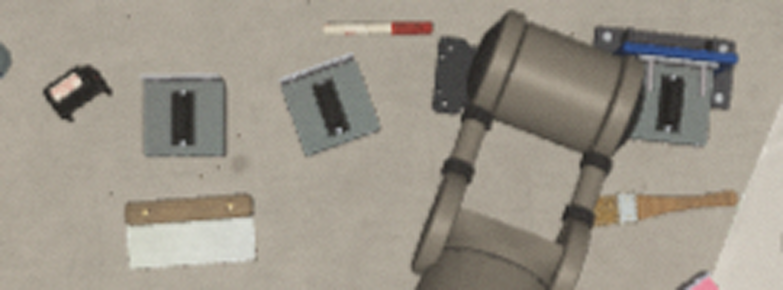

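View pics/s15.png

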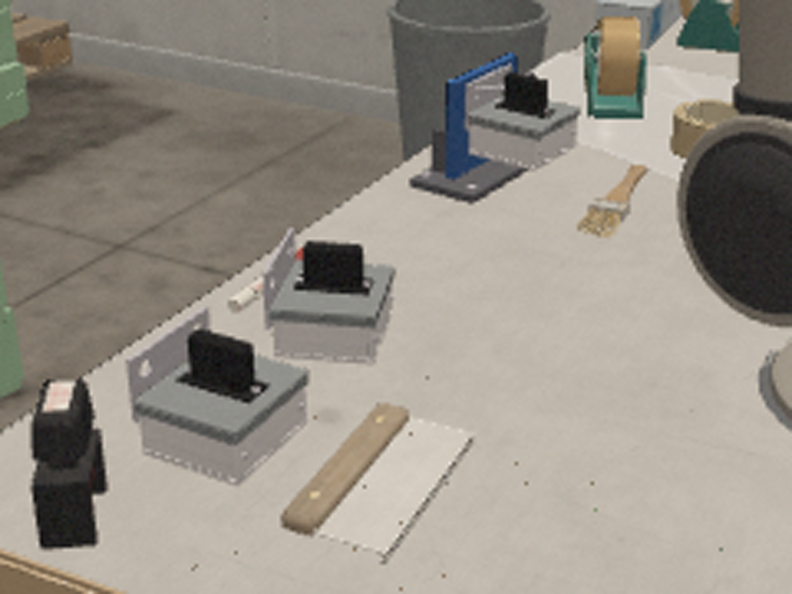

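The final views agree. The empty tin hangs on both pins flat against the panel, the two full tins stand upright at their old places, and the other things have not moved. I'm handing in.

```bash
python3 - <<'E'
from h import *
print(readout.observe()["ft_force"]); print(robot.sign_off())
E
```

```text
[-0.77570216  0.09620501 -0.10609821]
the job is handed in; nothing more can be done
None
```

The empty tin hangs on both pins of the blue stand, pushed home against the panel. The job was handed in at about 42.5 s with no force on the gripper.

- **Finding the empty tin:** I lifted and shook all three. The middle tin read about 4.1 N, the one nearest the stand about 2.3 N, and the far-left one about 5.3 N. So the one nearest the stand was empty.
- **Rocking:** Held about 0.25 m above the table, the tin went about 23° to its left, then about 24° to its right. The moves have no tilt axis, so I pulled against the reach limit to tilt the tool. I then turned the tin about half round in the hand to get the other side, and levelled it to within 0.5° by pulling on the opposite side.
- **Hanging:** Both pins went through the holes without contact. The push home read about 8 N, and the ear point sat about 2 mm below the pin roots.
- **Last checks:** All three cameras show the tin flat against the panel, both full tins upright, and the bystanders where they were.
- **Not perfect:**
    - In the top view the two full tins look about 3 to 5 mm from where they started, probably from being centred by the jaws. I left them there.
    - On release the opened fingers briefly touched the pin tips at about 9 N, so I backed them off before lifting away.

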